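Put three pieces back on their own rests

ROBOT

A 6-joint arm with a two-finger parallel gripper is mounted at the origin on the work surface. World frame = base frame: x ahead of the robot, y to its left, z up, the work surface at z = 0. Lengths are in m, angles in rad, forces in N, time in s.
With the tool pointing down it reaches from about 0.375 to 0.975 m from the base axis. Payload 3.8 kg.
Tool frame: the origin (TCP) lies between the finger pads; the fingertips stand 22 mm ahead of it and the grasp point (between the pads) lies 3 mm ahead of it (bot.finger_overhang is the distance from the TCP to the fingertips, in m); x points along the fingers, y is the direction in which the jaws open and shut, and the axes are right-handed (so a half turn about x gives the same grasp; the last joint's range is limited). The gripper opens to 85 mm and grips with 20 to 120 N. Pads are 22 mm wide; open, the fingers measure 114 mm over their backs; the gripper's body (76 mm by 85 mm) begins 54 mm behind the grasp point. The pads swing forward as they close: fully open they stand 13 mm farther back than shut.
Start: joints at [-1.311, 0.264, 1.604, -0, 1.274, -0.037], TCP at [0.197, -0.645, 0.253] pointing down, gripper open.
Joint ranges: [-2.63, 2.63], [-0.94, 2.18], [0.31, 2.57], [-1.31, 4.45], [0, 2.66], [-2.55, 2.55]. Speed limits (rad/s): [2.57, 2.57, 3.14, 3.14, 3.14, 3.14].

INTERFACE

Orientations are given as a rotation vector (axis times angle).
In Python, from workcell import bot gives the robot as it stands. The module is installed in compiled form; this text tells all that it offers.
- The arm moves only by the tool arm_command, never from a script. Its argument "series" is a list that holds one entry, the list of rows, each a list of 7 numbers: the turn, a rotation vector about the tool's x, y, z in rad, then the shift along the tool's x, y, z in cm, then the opening, from 0 (shut) to 1 (fully open). In form: [[[rx, ry, rz, x, y, z, grip], ...]]. A call has 1 to 10 rows; each row shifts and turns the pose as measured when the row begins, along the tool's axes as they then stand; what a row does not reach is not made up. A row lasts 1/10 s, in which the tool goes at most 50 mm and 8.59 degrees, less where a joint would pass 70% of its speed; a pose out of reach is approached as far as the arm can. A call is refused whole if a number of a shift passes 5 or a number of a turn 0.15, either way. A call with a gripper value outside its range is refused whole. The fingers move at their own pace and stop on an object; "newtons" is the grip in N (left out, the last holds). Time passes only in rows, so rows that do not move let the fingers close. It gives the time, the measured TCP pose, the force and the opening at its end, in the units of the state.
- bot.read_state(): the state, without advancing time (a new reading comes with each control period).
- bot.read_camera(name): name is "scene" or "side" or "wrist"; returns (picture, depth): 384x512x3 uint8, blue, green, red; 384x512 float32, m along the optical axis (not along the pixel's ray), 0 where there is no reading.
- bot.camera_info(name): a dict with "K" (3x3 intrinsics, pixels), "dist_coeffs" ([k1, k2, p1, p2, k3] as OpenCV has them; the pictures are not rectified), "extrinsics" (4x4, takes a point from camera to world coordinates). Camera axes: x right, y down, z forward; pixel columns grow to the right and rows downward; lengths in m; the calibration is good to about 2 mm. A picture is of the moment at which its call begins: read the wrist's pose just before it. camera_info takes no time and is no camera call; for the wrist camera it gives the pose at the moment of the call.
- bot.finish_job(): hands the job in, once; it reports no verdict.
The state is a dict: "time": time; "q": joint angles; "joint_vel": joint speeds; "joint_torque": joint torques, N m; "tool_pos": TCP position; "tcp_rot": TCP orientation; "wrist_force": force on the tool from outside, world axes, zero at the start; "torque": the same for the moment, N m; "width": opening from 0.0 (shut) to 1.0 (fully open).
Only numpy, scipy, OpenCV 4.12 (cv2) and the standard library are available. Lean on these libraries where they do the work, as an engineer would, in place of code of your own. Each camera call takes 0.05 s, during which the arm holds its last target.

TASK

The pot, the neem offcut and the peg on the carver's bench were each put back on another one's rest. Lift one of them onto the cork pad to free its place, then bring each piece home: the ebony pot upright in the middle of the round tray, the offcut flat in the middle of the oblong tray with its length along the tray's length, and the peg upright, thick end down, in the hole of the bored block, leaving the spokeshave and the brush alone.

Things in the scene. Friction and masses are not known exactly. Their poses are not given: they have to be found in the camera images.
- pot_center (a point): squat round ebony pot, nearly black, closed by a lid with a small knob; 62 mm across with straight sides from 6 to 38 mm above its underside, 58 mm high with the knob, about 160 g. This point lies on its axis 25 mm above its underside; z is up the axis. At the start it stands in the oblong tray.
- offcut_center (a point): brown neem wood block, 75 mm long (x), 46 mm wide (y), 48 mm high (z), about 130 g. This point is its centre. At the start it lies on top of the bored block, covering the hole, turned any way.
- peg_center (a point): pale hardwood tapered peg, standing on its thick end: 36 mm across near the foot, 27 mm near the top, 76 mm high, about 60 g. This point lies on its axis half-way up (38 mm above its foot); z is up the axis. At the start it stands in the round tray.
- round_tray: fixed round dark wooden tray, 120 mm across, 8 mm high: a flat floor 110 mm across, 5 mm above the bench, in a rim 5 mm wide that stands 3 mm above the floor. Home of the pot. Origin: centre of its underside, on the bench.
- oblong_tray: fixed oblong dark wooden tray, 140 mm long (x) by 106 mm wide (y), 8 mm high: a flat floor 130 x 96 mm, 5 mm above the bench, in a rim 5 mm wide that stands 3 mm above the floor. Home of the offcut. Origin: centre of its underside, on the bench.
- bored_block: fixed square dark wooden block, 100 x 100 x 24 mm, with a round blind hole 54 mm across and 12 mm deep in the middle of its top (the hole's floor is 12 mm above the bench). Home of the peg. Origin: centre of its underside, on the bench.
- cork_pad: fixed square cork pad, 100 x 100 mm, 4 mm thick, empty at the start: the free spot. Origin: centre of its underside, on the bench.
- spokeshave: bystander: loose red-painted steel spokeshave lying on the bench beyond the rests, 256 mm long (y), about 32 mm wide (x), 40 mm high. Origin: centre of its underside.
- brush: bystander: loose hand brush lying on the bench beside the rests, on the robot's right. Its length is along x, handle to -x. Origin: on its underside.
Not all that is in view belongs to the job. What is shaped like the part that bears peg_center but turquoise is not meant. What is shaped like the part that bears offcut_center but red is not meant.

How it is judged:
By the outcome, as a careful person would: the job done as asked, in the order asked, and still so for the second after the job is handed in, with the robot touching nothing.
It also fails if it takes over 120 s, if anything falls off the work surface, if the arm or the gripper's body presses on something with over 40 N, if the wrist force passes 120 N, or if a joint passes its speed limit or range.

## Working session

There is one attempt and no reset: what is moved stays moved. The work goes in short steps, Python scripts to look and compute and a tool call to move; the robot and the scene stay as the last step left them, time stands still between calls to the robot, and variables do not carry over. Pictures are saved under pics/ and viewed, and the job is handed in when it is done.

Besides the shell and the picture viewer there is one more tool, called after "Request:" as name(argument=value, ...), one argument or row to a line, values as JSON. arm_command: Moves the arm, as the interface text tells. Its arguments: {"type":"object","properties":{"series":{"type":"array"},"newtons":{"type":"number"}},"required":["series"]}

```bash
mkdir -p pics
python3 - <<'E'
from workcell import bot
import cv2,numpy as np
s=bot.read_state();print({k:np.round(v,3) for k,v in s.items()})
for n in("scene","side"):
    i=bot.camera_info(n);print(n,np.round(i["K"],1).tolist(),np.round(i["dist_coeffs"],3),np.round(i["extrinsics"],3).tolist())
    p,d=bot.read_camera(n);cv2.imwrite(f"pics/{n}0.png",p);np.savez(f"{n}0.npz",p=p,d=d)
E
```

```text
{'time': np.float64(0.0), 'q': array([-1.311,  0.265,  1.605,  0.   ,  1.274, -0.037]), 'joint_vel': array([-0.   ,  0.001,  0.001,  0.   , -0.001, -0.   ]), 'joint_torque': array([-2.0000e-03, -5.1511e+01, -3.6732e+01,  0.0000e+00,  1.3000e-02,
        0.0000e+00]), 'tool_pos': array([ 0.197, -0.645,  0.252]), 'tcp_rot': array([ 2.062,  0.311, -2.063]), 'wrist_force': array([ 0.274,  0.708, -0.566]), 'torque': array([-0.003,  0.031, -0.006]), 'width': np.float64(0.999)}
scene [[365.3, 0.0, 260.4], [0.0, 365.3, 191.0], [0.0, 0.0, 1.0]] [-0.089  0.     0.     0.     0.   ] [[0.794, 0.4, -0.458, 1.071], [0.608, -0.528, 0.593, -0.63], [-0.005, -0.749, -0.662, 0.754], [0.0, 0.0, 0.0, 1.0]]
side [[365.2, 0.0, 251.8], [0.0, 365.2, 190.2], [0.0, 0.0, 1.0]] [-0.003  0.     0.     0.     0.   ] [[-0.936, -0.195, 0.294, 0.336], [-0.353, 0.508, -0.785, 0.684], [0.004, -0.839, -0.545, 0.573], [0.0, 0.0, 0.0, 1.0]]
```

View pics/scene0.png

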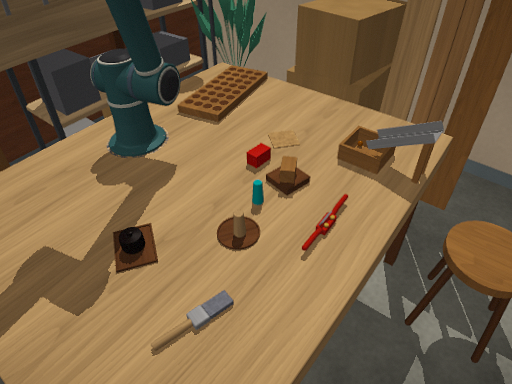

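View pics/side0.png

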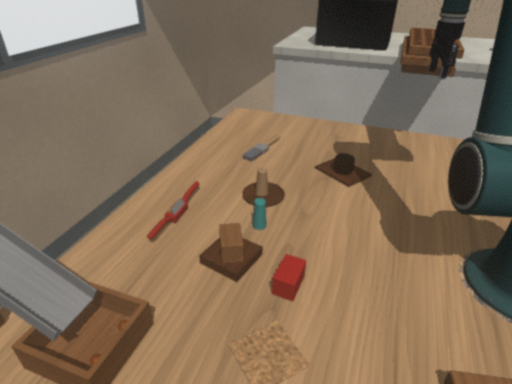

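The scene picture shows the pot at (132,240) in the oblong tray, the pale peg at (238,226) in the round tray, and the brown offcut at (288,170) on the bored block. The cork pad is at (284,139). There are two decoys: the turquoise peg at (258,192) and the red block at (258,155). Spokeshave is at (326,222) and the brush at (195,320). Next: crop and ortho projection.

```bash
cat > h.py <<'E'
from workcell import bot
import cv2,numpy as np
from scipy.spatial.transform import Rotation as R
def cloud(n,p,d,info=None):
    i=info or bot.camera_info(n)
    v,u=np.nonzero(d>0)
    K=np.array(i["K"]);pt=cv2.undistortPoints(np.stack([u,v],1).astype(np.float64)[:,None],K,np.array(i["dist_coeffs"],float))[:,0]
    z=d[v,u];c=np.c_[pt*z[:,None],z]
    E=np.array(i["extrinsics"]);return c@E[:3,:3].T+E[:3,3],p[v,u],np.c_[u,v]
def ortho(P,C,x0,x1,y0,y1,res=0.001):
    # rows: x decreasing downwards; cols: y decreasing rightwards
    m=(P[:,0]>x0)&(P[:,0]<x1)&(P[:,1]>y0)&(P[:,1]<y1)&(P[:,2]<.2)
    P,C=P[m],C[m];o=np.argsort(P[:,2]);P,C=P[o],C[o]
    im=np.zeros((int((x1-x0)/res)+1,int((y1-y0)/res)+1,3),np.uint8);h=np.zeros(im.shape[:2])
    r=((x1-P[:,0])/res).astype(int);c=((y1-P[:,1])/res).astype(int);im[r,c]=C;h[r,c]=P[:,2];return im,h
E
python3 - <<'E'
from h import *
ims=[]
for n in("scene","side"):
    z=np.load(n+"0.npz");P,C,_=cloud(n,z["p"],z["d"]);np.savez(n+"0c.npz",P=P,C=C,uv=_)
    im,h=ortho(P,C,.2,.9,-.6,.6,.002);ims.append(cv2.dilate(im,np.ones((3,3))))
cv2.imwrite("pics/ortho0.png",np.vstack(ims)[:, :])
p=np.load("scene0.npz")["p"];cv2.imwrite("pics/crop0.png",cv2.resize(p[110:290,95:355],None,fx=3,fy=3,interpolation=cv2.INTER_CUBIC))
def at(u,v):
    z=np.load("scene0c.npz");m=np.abs(z["uv"]-[u,v]).max(1)<2;return np.round(np.median(z["P"][m],0),3)
for k,(u,v) in dict(pot=(132,235),peg=(239,215),off=(288,160),cork=(284,139),turq=(258,182),red=(258,150)).items():print(k,at(u,v))
E
```

```text
pot [ 0.427 -0.339  0.053]
peg [ 0.618 -0.135  0.081]
off [0.579 0.15  0.071]
cork [0.444 0.327 0.002]
turq [0.573 0.004 0.077]
red [0.45  0.163 0.047]
```

View pics/crop0.png

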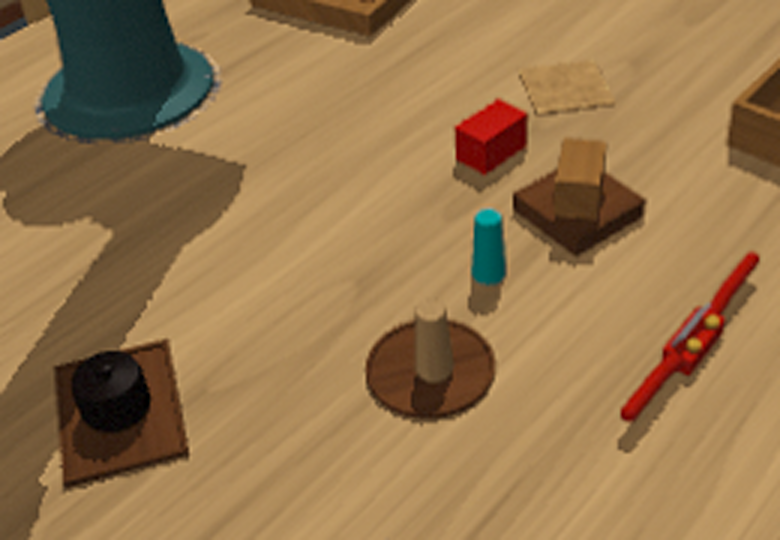

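View pics/ortho0.png

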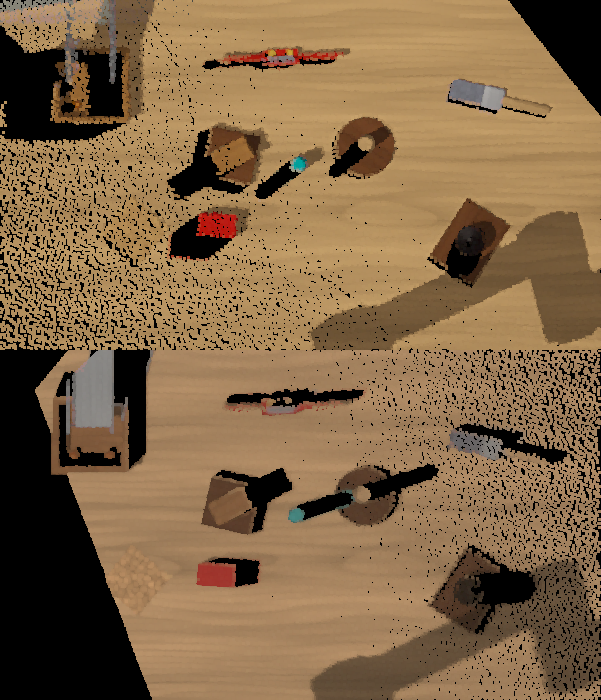

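```bash
cat > fit.py <<'E'
from h import *
from scipy.optimize import least_squares
def ransfit(XY,w):pass
def rect(P):
    r=cv2.minAreaRect((P[:,:2]*1000).astype(np.float32));return np.round(r[0],1),np.round(r[1],1),round(r[2],1)
def circ(P):
    c,r=cv2.minEnclosingCircle((P[:,:2]*1000).astype(np.float32));return np.round(c,1),round(r,1)
def near(P,c,r):return np.hypot(P[:,0]-c[0],P[:,1]-c[1])<r
E
python3 - <<'E'
from fit import *
for n in("scene","side"):
    z=np.load(n+"0c.npz");P,C=z["P"],z["C"].astype(int);print(n)
    hsv=cv2.cvtColor(z["C"][None],cv2.COLOR_BGR2HSV)[0].astype(int)
    b=near(P,(.7,0),.6)&(P[:,2]<.004)&(P[:,2]>-.01);print(" bench z",np.median(P[b&(hsv[:,2]>120),2]))
    for k,c,R_,lo,hi in[("pot>",(.42,-.34),.06,.028,.046),("knob",(.42,-.34),.06,.052,.065),("obl",(.42,-.34),.11,.005,.011),("rnd",(.61,-.13),.075,.005,.011),("peg top",(.615,-.135),.035,.072,.085),("peg",(.615,-.135),.035,.02,.085),("blk",(.58,.15),.085,.019,.028),("off",(.585,.14),.065,.064,.078),("cork",(.444,.327),.085,.0025,.007),("turq",(.573,.004),.03,.065,.09),("red",(.45,.163),.06,.04,.06)]:
        m=near(P,c,R_)&(P[:,2]>lo)&(P[:,2]<hi);Q=P[m]
        if len(Q)<4:print(k,len(Q));continue
        print(" ",k,len(Q),"rect",*rect(Q),"circ",*circ(Q),"z99",np.round(np.percentile(Q[:,2],[50,98]),4),"med",np.round(np.median(Q[:,:2],0),4))
E
```

```text
scene
 bench z -0.00034982849705123
  pot> 140 rect [ 432.9 -347. ] [60.8 33.2] 70.8 circ [ 421.  -342.7] 30.5 z99 [0.0391 0.0457] med [ 0.4422 -0.3546]
  knob 102 rect [ 418.1 -341.1] [44.8 46.6] 85.0 circ [ 420.6 -343.1] 26.3 z99 [0.0531 0.0623] med [ 0.422  -0.3415]
  obl 523 rect [ 417.7 -339.9] [107.6 143.8] 56.7 circ [ 418.9 -340.5] 86.0 z99 [0.0065 0.0097] med [ 0.4348 -0.3612]
  rnd 642 rect [ 606.8 -131.1] [116.3 117. ] 37.5 circ [ 606.7 -130.1] 61.6 z99 [0.0065 0.0101] med [ 0.6155 -0.1407]
  peg top 78 rect [ 612.8 -130.5] [23.7 23.8] 38.4 circ [ 613.3 -131.3] 13.1 z99 [0.0805 0.0837] med [ 0.615  -0.1326]
  peg 248 rect [ 613.9 -132.3] [31.9 27.1] 56.2 circ [ 612.5 -131.7] 16.6 z99 [0.0569 0.0828] med [ 0.6186 -0.1382]
  blk 396 rect [587.1 138.1] [102.1 105.4] 78.3 circ [589.5 137.4] 69.8 z99 [0.0244 0.0273] med [0.6075 0.1189]
  off 238 rect [588.8 138.2] [46.2 79.9] 26.4 circ [588.8 139.2] 44.0 z99 [0.0718 0.0748] med [0.5919 0.1301]
  cork 183 rect [445.4 324.3] [ 98.9 109.6] 49.6 circ [441.4 328.9] 68.8 z99 [0.0034 0.0061] med [0.4415 0.3301]
  turq 69 rect [570.3   
[... 793 characters left out ...]
0845] med [ 0.6108 -0.1212]
  peg 260 rect [ 609.9 -124. ] [30.5 28.9] 64.8 circ [ 611.6 -125.7] 16.8 z99 [0.0547 0.0834] med [ 0.6087 -0.1174]
  blk 933 rect [589.1 139. ] [103.2 102. ] 77.1 circ [589.1 139. ] 69.4 z99 [0.0253 0.0273] med [0.5712 0.1609]
  off 564 rect [588.7 139. ] [46.  77.6] 28.1 circ [588.3 139.3] 43.7 z99 [0.0732 0.075 ] med [0.586  0.1463]
  cork 3309 rect [449.8 313.9] [167.4 140.1] 21.2 circ [444.5 326.5] 84.6 z99 [0.005  0.0068] med [0.4401 0.3324]
  turq 101 rect [569.5   8.4] [26.3 24.7] 69.9 circ [570.8   6.9] 14.3 z99 [0.0763 0.0791] med [0.569  0.0135]
  red 726 rect [449.1 168.7] [76.9 46.4] 86.1 circ [449.3 168.5] 42.5 z99 [0.0491 0.051 ] med [0.4481 0.1745]
```

```bash
cat > go.py <<'E'
from h import *
import sys
# python3 go.py x y z(TCP) jawyaw_deg
s=bot.read_state();M=R.from_rotvec(s["tcp_rot"]).as_matrix();p=np.array(s["tool_pos"])
print("t",round(float(s["time"]),2),"pos",np.round(p,4),"x",np.round(M[:,0],3),"y",np.round(M[:,1],3),"jaw yaw",round(np.degrees(np.arctan2(M[1,1],M[0,1])),2),"q",np.round(s["q"],2),"F",np.round(s["wrist_force"],1),"w",round(float(s["width"]),3))
if len(sys.argv)>=5:
    x,y,z,a=map(float,sys.argv[1:5]);a=np.radians(a)
    for k in(0,1):
        aa=a+k*np.pi;ty=np.array([np.cos(aa),np.sin(aa),0]);tx=np.array([0,0,-1.]);T=np.c_[tx,ty,np.cross(tx,ty)]
        rv=R.from_matrix(M.T@T).as_rotvec()
        q6=s["q"][5]+rv[0]
        d=T.T@(np.array([x,y,z])-p)*100
        print("turn",np.round(rv,3),"shift cm (after turn)",np.round(d,2),"  now-frame",np.round(M.T@(np.array([x,y,z])-p)*100,2),"yaw->",round(np.degrees(np.arctan2(ty[1],ty[0])),1))
E
python3 go.py .5888 .1386 .25 27
```

```text
t 0.1 pos [ 0.1972 -0.6449  0.2521] x [-0.001  0.002 -1.   ] y [ 0.292 -0.956 -0.002] jaw yaw -73.0 q [-1.31  0.26  1.61  0.    1.27 -0.04] F [-0.8 -0.5  0.5] w 0.998
turn [-1.745e+00 -2.000e-03  1.000e-03] shift cm (after turn) [  0.21  70.46 -52.03]   now-frame [  0.34 -63.47 -60.36] yaw-> 27.0
turn [1.396e+00 1.000e-03 2.000e-03] shift cm (after turn) [  0.21 -70.46  52.03]   now-frame [  0.34 -63.47 -60.36] yaw-> -153.0
```

Request:
arm_command(
  series=[
    [[-0.075,0,0,0,0,-5,1],[-0.075,0,0,0,0,-5,1],[-0.075,0,0,0,0,-5,1],[-0.075,0,0,0,0,-5,1],[-0.075,0,0,0,0,-5,1],[-0.075,0,0,0,0,-5,1],[-0.075,0,0,0,0,-5,1],[-0.075,0,0,0,0,-5,1],[-0.075,0,0,0,0,-5,1],[-0.075,0,0,0,0,-5,1]],
  ],
  newtons=40,
)

```text
time: 1.1
tool_pos: [0.5863, -0.3552, 0.2439]
tcp_rot: [1.572, 0.936, -1.578]
wrist_force: [0.2, -0.5, -0.0]
width: 0.997
```

```bash
python3 go.py .5888 .1386 .25 27
```

```text
t 1.1 pos [ 0.5863 -0.3552  0.2439] x [-0.008  0.007 -1.   ] y [ 0.874 -0.486 -0.01 ] jaw yaw -29.07 q [-0.58  0.3   1.58  0.    1.28 -0.07] F [ 0.2 -0.5 -0. ] w 0.997
turn [-0.979 -0.007  0.008] shift cm (after turn) [ -0.61  22.64 -43.89]   now-frame [ -0.26 -23.78 -43.28] yaw-> 27.0
turn [2.163 0.01  0.009] shift cm (after turn) [ -0.61 -22.64  43.89]   now-frame [ -0.26 -23.78 -43.28] yaw-> -153.0
```

Request:
arm_command(
  series=[
    [[-0.095,0,0,0,0,-4.9,1],[-0.095,0,0,0,0,-4.9,1],[-0.095,0,0,0,0,-4.9,1],[-0.095,0,0,0,0,-4.9,1],[-0.095,0,0,0,0,-4.9,1],[-0.095,0,0,0,0,-4.9,1],[-0.095,0,0,0,0,-4.9,1],[-0.095,0,0,0,0,-4.9,1],[-0.095,0,0,0,0,-4.9,1],[-0.095,0,0,0,0,-4.9,1]],
  ],
)

```text
time: 2.1
tool_pos: [0.6166, 0.1242, 0.24]
tcp_rot: [0.848, 1.418, -0.848]
wrist_force: [1.1, 0.1, -0.1]
width: 1.003
```

```bash
python3 go.py .5888 .1386 .25 27
cat > wr.py <<'E'
from h import *
import sys
t=sys.argv[1]
i=bot.camera_info("wrist");p,d=bot.read_camera("wrist")
P,C,uv=cloud("wrist",p,d,i);np.savez(f"w{t}.npz",P=P,C=C,uv=uv,p=p,d=d)
cv2.imwrite(f"pics/w{t}.png",p)
E
python3 wr.py 1
```

```text
t 2.1 pos [0.6166 0.1242 0.24  ] x [-0.015  0.009 -1.   ] y [ 0.885  0.465 -0.009] jaw yaw 27.71 q [ 0.15  0.19  1.71  0.01  1.25 -0.33] F [ 1.1  0.1 -0.1] w 1.003
turn [ 0.012 -0.015  0.009] shift cm (after turn) [-1.   -1.82 -2.55]   now-frame [-0.95 -1.8  -2.59] yaw-> 27.0
turn [-3.129 -0.014 -0.024] shift cm (after turn) [-1.    1.82  2.55]   now-frame [-0.95 -1.8  -2.59] yaw-> -153.0
```

View pics/w1.png

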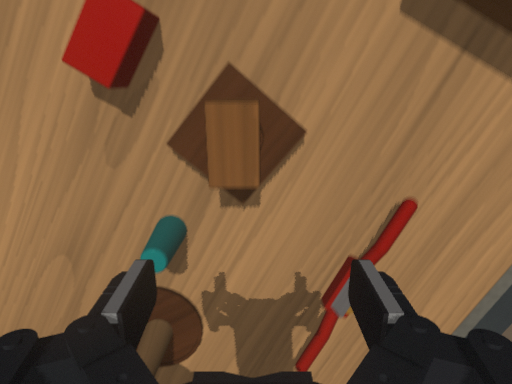

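The wrist view shows the brown offcut at (233,145) on the bored block. The red decoy is at (110,40) and the turquoise peg at (165,243). The brown one on the block is the one meant.

Run:
```python
from fit import *
z=np.load("w1.npz");P=z["P"]
b=near(P,(.7,0),.6)&(np.abs(P[:,2])<.006);print("bench",np.median(P[b,2]),"bounds",P.min(0),P.max(0))
for k,c,R_,lo,hi in[("off",(.5888,.1386),.065,.064,.08),("off2",(.5888,.1386),.065,.032,.08),("blk",(.5888,.1386),.085,.019,.028),("turq",(.571,.006),.03,.06,.09),("rnd",(.607,-.129),.075,.005,.011)]:
    Q=P[near(P,c,R_)&(P[:,2]>lo)&(P[:,2]<hi)]
    if len(Q)>4:print(k,len(Q),*rect(Q),np.round(np.median(Q,0),4))
```

```text
bench 0.00047545503965312763 bounds [ 0.33374648 -0.29019261 -0.76085277] [1.78346192 0.34644709 0.30273762]
off 4533 [589.3 139.1] [45.5 74.4] 28.1 [0.5888 0.1414 0.0725]
off2 4657 [589.3 139.2] [45.7 74.5] 27.9 [0.5883 0.1422 0.0724]
blk 5424 [589.8 138.9] [100.3 100.2] 77.5 [0.5781 0.154  0.0245]
turq 625 [572.5   9.6] [23.1 27.3] 67.7 [0.5734 0.0139 0.0752]
rnd 2020 [ 630.5 -123.1] [ 74.  115.3] 6.2 [ 0.6354 -0.1078  0.006 ]
```

```bash
python3 go.py .5893 .1391 .055 28
```

```text
t 2.15 pos [0.6132 0.1312 0.2399] x [-0.019  0.015 -1.   ] y [ 0.882  0.472 -0.009] jaw yaw 28.15 q [ 0.16  0.19  1.72  0.02  1.25 -0.34] F [-2.   3.1 -0.7] w 0.995
turn [ 0.002 -0.022  0.009] shift cm (after turn) [18.49 -1.74 -1.82]   now-frame [18.54 -1.56 -1.41] yaw-> 28.0
turn [-3.139 -0.015 -0.035] shift cm (after turn) [18.49  1.74  1.82]   now-frame [18.54 -1.56 -1.41] yaw-> -152.0
```

Request:
arm_command(
  series=[
    [[0,-0.022,0.009,0,-1.7,-1.7,1],[0,0,0,2,0,0,1],[0,0,0,4,0,0,1],[0,0,0,0,0,0,1],[0,0,0,0,0,0,1]],
  ],
)

```text
time: 2.65
tool_pos: [0.5875, 0.1432, 0.1795]
tcp_rot: [0.834, 1.404, -0.835]
wrist_force: [0.7, 1.0, 0.7]
width: 1.001
```

```bash
python3 go.py .5893 .1391 .055 28
```

```text
t 2.65 pos [0.5875 0.1432 0.1795] x [ 0. -0. -1.] y [0.878 0.478 0.   ] jaw yaw 28.58 q [ 0.2   0.19  1.84 -0.    1.12 -0.3 ] F [0.7 1.  0.7] w 1.001
turn [ 0.01  0.   -0.  ] shift cm (after turn) [12.45 -0.03  0.45]   now-frame [12.45 -0.04  0.44] yaw-> 28.0
turn [-3.131e+00  0.000e+00  1.000e-03] shift cm (after turn) [12.45  0.03 -0.45]   now-frame [12.45 -0.04  0.44] yaw-> -152.0
```

Request:
arm_command(
  series=[
    [[0.01,0,0,0,0,0.44,1],[0,0,0,3,0,0,1],[0,0,0,3,0,0,1],[0,0,0,0,0,0,1]],
  ],
)

```text
time: 3.05
tool_pos: [0.5962, 0.1379, 0.1263]
tcp_rot: [0.85, 1.39, -0.838]
wrist_force: [-1.2, 0.5, 0.3]
width: 0.999
```

```bash
python3 go.py .5893 .1391 .055 28
```

```text
t 3.05 pos [0.5962 0.1379 0.1263] x [ 0.012  0.001 -1.   ] y [0.885 0.466 0.011] jaw yaw 27.76 q [ 0.19  0.25  1.87 -0.    1.01 -0.3 ] F [-1.2  0.5  0.3] w 0.999
turn [-0.004  0.005 -0.011] shift cm (after turn) [ 7.13 -0.56 -0.43]   now-frame [ 7.12 -0.64 -0.46] yaw-> 28.0
turn [ 3.137 -0.018 -0.007] shift cm (after turn) [7.13 0.56 0.43]   now-frame [ 7.12 -0.64 -0.46] yaw-> -152.0
```

Request:
arm_command(
  series=[
    [[0,0.005,-0.011,0,-0.6,-0.45,1],[0,0,0,0,0,0,1],[0,0,0,1,0,0,1],[0,0,0,0,0,0,1]],
  ],
)

```text
time: 3.45
tool_pos: [0.5931, 0.139, 0.123]
tcp_rot: [0.851, 1.393, -0.841]
wrist_force: [-0.6, 0.6, 0.0]
width: 1.0
```

```bash
python3 go.py .5893 .1391 .055 28
```

```text
t 3.45 pos [0.5931 0.139  0.123 ] x [ 0.009  0.002 -1.   ] y [0.886 0.464 0.009] jaw yaw 27.65 q [ 0.19  0.25  1.88  0.    1.01 -0.29] F [-0.6  0.6  0. ] w 1.0
turn [-0.006  0.002 -0.009] shift cm (after turn) [ 6.8  -0.33 -0.19]   now-frame [ 6.79 -0.39 -0.2 ] yaw-> 28.0
turn [ 3.135e+00 -1.400e-02 -3.000e-03] shift cm (after turn) [6.8  0.33 0.19]   now-frame [ 6.79 -0.39 -0.2 ] yaw-> -152.0
```

Request:
arm_command(
  series=[
    [[0,0.002,-0.009,0.5,-0.35,-0.2,1],[0,0,0,1.5,-0.2,-0.1,1],[0,0,0,2,-0.1,0,1],[0,0,0,2,0,0,1],[0,0,0,1,0,0,1],[0,0,0,0.5,0,0,1]],
  ],
)

```text
time: 4.05
tool_pos: [0.5861, 0.1392, 0.0448]
tcp_rot: [0.847, 1.398, -0.845]
wrist_force: [-0.1, 0.2, 0.1]
width: 0.999
```

```bash
python3 go.py .5893 .1391 .055 28
```

```text
t 4.05 pos [0.5861 0.1392 0.0448] x [ 0.002  0.    -1.   ] y [0.886 0.465 0.002] jaw yaw 27.68 q [ 0.19  0.33  1.93 -0.    0.87 -0.29] F [-0.1  0.2  0.1] w 0.999
turn [-0.006  0.001 -0.002] shift cm (after turn) [-1.02  0.27  0.16]   now-frame [-1.02  0.28  0.16] yaw-> 28.0
turn [ 3.136e+00 -4.000e-03 -1.000e-03] shift cm (after turn) [-1.02 -0.27 -0.16]   now-frame [-1.02  0.28  0.16] yaw-> -152.0
```

Request:
arm_command(
  series=[
    [[0,0,0,-1,0.3,0.15,1],[0,0,0,-0.3,0,0,1],[0,0,0,-0.2,0,0,1]],
  ],
)

```text
time: 4.35
tool_pos: [0.5891, 0.1392, 0.06]
tcp_rot: [0.846, 1.4, -0.846]
wrist_force: [0.2, 0.0, -0.2]
width: 1.001
```

```bash
python3 go.py .5893 .1391 .055 28
```

```text
t 4.35 pos [0.5891 0.1392 0.06  ] x [ 0. -0. -1.] y [0.885 0.465 0.   ] jaw yaw 27.69 q [ 0.19  0.32  1.92 -0.    0.9  -0.29] F [ 0.2  0.  -0.2] w 1.001
turn [-0.005  0.    -0.   ] shift cm (after turn) [0.5  0.01 0.02]   now-frame [0.5  0.01 0.02] yaw-> 28.0
turn [ 3.136 -0.    -0.   ] shift cm (after turn) [ 0.5  -0.01 -0.02]   now-frame [0.5  0.01 0.02] yaw-> -152.0
```

Request:
arm_command(
  series=[
    [[-0.005,0,0,0.4,0,0,1],[0,0,0,0,0,0,0],[0,0,0,0,0,0,0],[0,0,0,0,0,0,0],[0,0,0,0,0,0,0],[0,0,0,0,0,0,0],[0,0,0,0,0,0,0],[0,0,0,0,0,0,0]],
  ],
  newtons=40,
)

```text
time: 5.15
tool_pos: [0.5913, 0.1396, 0.0594]
tcp_rot: [0.845, 1.397, -0.838]
wrist_force: [0.1, 0.3, 0.4]
width: 0.532
```

```bash
python3 go.py .443 .328 .14 28
```

```text
t 5.15 pos [0.5913 0.1396 0.0594] x [ 0.006  0.001 -1.   ] y [0.883 0.469 0.006] jaw yaw 28.0 q [ 0.19  0.32  1.92 -0.    0.9  -0.3 ] F [0.1 0.3 0.4] w 0.532
turn [-0.     0.002 -0.006] shift cm (after turn) [ -8.06  -4.25 -23.6 ]   now-frame [ -8.14  -4.21 -23.58] yaw-> 28.0
turn [ 3.142e+00 -9.000e-03 -3.000e-03] shift cm (after turn) [-8.06  4.25 23.6 ]   now-frame [ -8.14  -4.21 -23.58] yaw-> -152.0
```

Request:
arm_command(
  series=[
    [[0,0,0,0,0,0,0],[0,0,0,-0.5,0,0,0],[0,0,0,-1.5,0,0,0],[0,0,0,-2.5,0,0,0],[0,0,0,-2.5,0,0,0],[0,0,0,-1.5,0,0,0],[0,0,0,-0.5,0,0,0]],
  ],
)

```text
time: 5.85
tool_pos: [0.5889, 0.1392, 0.1536]
tcp_rot: [0.843, 1.4, -0.841]
wrist_force: [0.7, 0.2, -0.8]
width: 0.535
```

```bash
python3 go.py .443 .328 .14 28
```

```text
t 5.85 pos [0.5889 0.1392 0.1536] x [ 0.001  0.    -1.   ] y [0.883 0.469 0.001] jaw yaw 28.0 q [ 0.19  0.21  1.86 -0.    1.07 -0.3 ] F [ 0.7  0.2 -0.8] w 0.535
turn [-0.     0.001 -0.001] shift cm (after turn) [  1.36  -4.02 -23.52]   now-frame [  1.34  -4.02 -23.52] yaw-> 28.0
turn [ 3.142e+00 -2.000e-03 -1.000e-03] shift cm (after turn) [ 1.36  4.02 23.52]   now-frame [  1.34  -4.02 -23.52] yaw-> -152.0
```

Request:
arm_command(
  series=[
    [[0,0,0,0,-0.3,-1.5,0],[0,0,0,0,-0.5,-3,0],[0,0,0,0,-0.7,-4,0],[0,0,0,0,-0.7,-4,0],[0,0,0,0,-0.7,-4,0],[0,0,0,0,-0.5,-3,0],[0,0,0,0,-0.3,-2,0],[0,0,0,0,-0.2,-1,0],[0,0,0,0,0,-0.5,0],[0,0,0,0,0,0,0]],
  ],
)

```text
time: 6.85
tool_pos: [0.4322, 0.3318, 0.1486]
tcp_rot: [0.839, 1.405, -0.849]
wrist_force: [0.5, 0.1, -0.8]
width: 0.534
```

```bash
python3 go.py .443 .328 .14 28; python3 wr.py 2
python3 - <<'E'
from h import *
p,d=bot.read_camera("scene");cv2.imwrite("pics/s2.png",p)
E
```

```text
t 6.85 pos [0.4322 0.3318 0.1486] x [-0.007 -0.003 -1.   ] y [ 0.884  0.468 -0.008] jaw yaw 27.89 q [0.61 0.11 1.98 0.   1.05 0.12] F [ 0.5  0.1 -0.8] w 0.534
turn [-0.002 -0.001  0.008] shift cm (after turn) [0.86 0.77 0.85]   now-frame [0.86 0.78 0.85] yaw-> 28.0
turn [3.14e+00 1.20e-02 1.00e-03] shift cm (after turn) [ 0.86 -0.77 -0.85]   now-frame [0.86 0.78 0.85] yaw-> -152.0
```

View pics/w2.png

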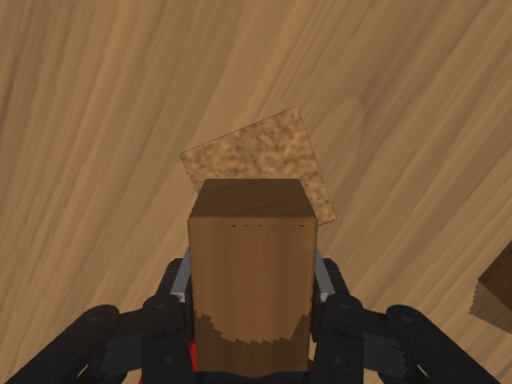

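View pics/s2.png

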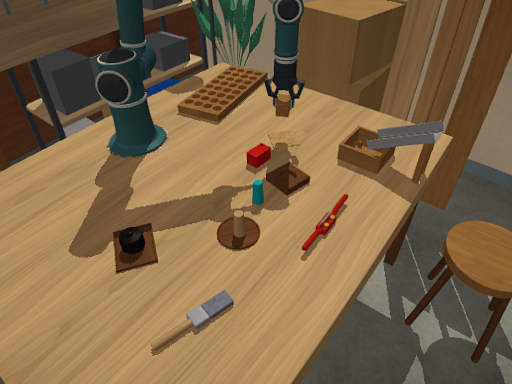

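Run:
```python
from h import *
z=np.load("w2.npz");P,uv=z["P"],z["uv"]
for c in[(182,156),(298,109),(334,218)]:
    m=np.abs(uv-c).max(1)<2;print(np.round(np.median(P[m],0),4))
z=np.load("scene0c.npz");P,C=z["P"],z["C"].astype(int)
z=np.load("scene0.npz")["p"];cv2.imwrite("pics/cork0.png",cv2.resize(z[120:160,255:315],None,fx=8,fy=8))
```

```text
[0.3725 0.3256 0.0048]
[0.4356 0.4002 0.0027]
[0.508  0.3367 0.0046]
```

View pics/cork0.png

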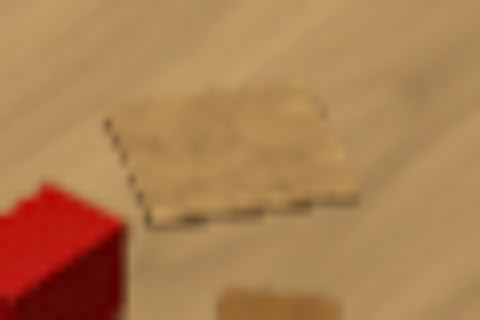

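Request:
arm_command(
  series=[
    [[-0.08,0,0.008,0.8,0,0,0],[-0.12,0,0,0,0,0,0],[-0.12,0,0,0,0,0,0],[-0.06,0,0,0,0,0,0],[0,0,0,0,0,0,0]],
  ],
)

```text
time: 7.45
tool_pos: [0.4372, 0.3267, 0.1404]
tcp_rot: [0.546, 1.499, -0.546]
wrist_force: [0.3, -0.5, -1.9]
width: 0.529
```

```bash
python3 go.py .440 .331 .041 50
```

```text
t 7.45 pos [0.4372 0.3267 0.1404] x [ 0.002 -0.    -1.   ] y [0.643 0.766 0.001] jaw yaw 50.0 q [ 0.6   0.12  2.   -0.    1.03 -0.28] F [ 0.3 -0.5 -1.9] w 0.529
turn [-0.     0.002 -0.001] shift cm (after turn) [ 9.94  0.51 -0.06]   now-frame [ 9.95  0.5  -0.08] yaw-> 50.0
turn [ 3.142e+00 -2.000e-03 -3.000e-03] shift cm (after turn) [ 9.94 -0.51  0.06]   now-frame [ 9.95  0.5  -0.08] yaw-> -130.0
```

Request:
arm_command(
  series=[
    [[0,0.002,0,0.5,0.5,-0.1,0],[0,0,0,1.5,0,0,0],[0,0,0,2,0,0,0],[0,0,0,2,0,0,0],[0,0,0,1.2,0,0,0],[0,0,0,0.6,0,0,0],[0,0,0,0.2,0,0,0]],
  ],
)

```text
time: 8.15
tool_pos: [0.4419, 0.3299, 0.0541]
tcp_rot: [0.555, 1.499, -0.553]
wrist_force: [0.8, -0.4, -2.3]
width: 0.533
```

```bash
python3 go.py .440 .331 .041 50
```

```text
t 8.15 pos [0.4419 0.3299 0.0541] x [ 0.     0.001 -1.   ] y [0.651 0.76  0.001] jaw yaw 49.42 q [ 0.6   0.24  2.04  0.    0.86 -0.27] F [ 0.8 -0.4 -2.3] w 0.533
turn [-0.01  -0.    -0.001] shift cm (after turn) [ 1.31 -0.04 -0.22]   now-frame [ 1.31 -0.04 -0.21] yaw-> 50.0
turn [ 3.131e+00 -1.000e-03  0.000e+00] shift cm (after turn) [1.31 0.04 0.22]   now-frame [ 1.31 -0.04 -0.21] yaw-> -130.0
```

Request:
arm_command(
  series=[
    [[0,0,0,0.5,0,-0.2,0],[0,0,0,0.3,0,0,0],[0,0,0,0.2,0,0,0],[0,0,0,0.15,0,0,0]],
  ],
)

```text
time: 8.55
tool_pos: [0.4414, 0.3323, 0.0431]
tcp_rot: [0.557, 1.497, -0.552]
wrist_force: [-0.5, -0.3, -1.7]
width: 0.536
```

```bash
python3 go.py .440 .331 .041 50
```

```text
t 8.55 pos [0.4414 0.3323 0.0431] x [ 0.003  0.002 -1.   ] y [0.651 0.759 0.004] jaw yaw 49.41 q [ 0.6   0.26  2.04  0.    0.84 -0.26] F [-0.5 -0.3 -1.7] w 0.536
turn [-0.01   0.001 -0.004] shift cm (after turn) [ 0.21 -0.19 -0.03]   now-frame [ 0.21 -0.19 -0.03] yaw-> 50.0
turn [ 3.131e+00 -6.000e-03 -1.000e-03] shift cm (after turn) [0.21 0.19 0.03]   now-frame [ 0.21 -0.19 -0.03] yaw-> -130.0
```

Request:
arm_command(
  series=[
    [[0,0,0,0.2,0,0,0],[0,0,0,0.15,0,0,0],[0,0,0,0.1,0,0,0]],
  ],
)

```text
time: 8.85
tool_pos: [0.4422, 0.3329, 0.0394]
tcp_rot: [0.558, 1.496, -0.55]
wrist_force: [-0.5, -0.3, -1.2]
width: 0.531
```

```bash
python3 go.py .440 .331 .04 50
```

```text
t 8.85 pos [0.4422 0.3329 0.0394] x [ 0.005  0.004 -1.   ] y [0.651 0.759 0.006] jaw yaw 49.41 q [ 0.6   0.26  2.05  0.    0.83 -0.26] F [-0.5 -0.3 -1.2] w 0.531
turn [-0.01   0.001 -0.006] shift cm (after turn) [-0.06 -0.28 -0.05]   now-frame [-0.06 -0.28 -0.05] yaw-> 50.0
turn [ 3.131e+00 -9.000e-03 -2.000e-03] shift cm (after turn) [-0.06  0.28  0.05]   now-frame [-0.06 -0.28 -0.05] yaw-> -130.0
```

Request:
arm_command(
  series=[
    [[0,0.001,-0.006,0.15,-0.1,0,0],[0,0,0,0.1,0,0,0]],
  ],
)

```text
time: 9.05
tool_pos: [0.4426, 0.3332, 0.0393]
tcp_rot: [0.556, 1.498, -0.553]
wrist_force: [-2.3, -1.7, 3.2]
width: 0.533
```

```bash
python3 go.py .440 .331 .04 50
```

```text
t 9.05 pos [0.4426 0.3332 0.0393] x [ 0.002  0.001 -1.   ] y [0.651 0.759 0.002] jaw yaw 49.4 q [ 0.6   0.26  2.04  0.    0.83 -0.26] F [-2.3 -1.7  3.2] w 0.533
turn [-0.01   0.    -0.002] shift cm (after turn) [-0.07 -0.34 -0.06]   now-frame [-0.07 -0.34 -0.05] yaw-> 50.0
turn [ 3.131e+00 -3.000e-03 -0.000e+00] shift cm (after turn) [-0.07  0.34  0.06]   now-frame [-0.07 -0.34 -0.05] yaw-> -130.0
```

Contact is made (+3 N upward). I'll release and rise.

Request:
arm_command(
  series=[
    [[0,0,0,0,0,0,1],[0,0,0,0,0,0,1],[0,0,0,0,0,0,1],[0,0,0,0,0,0,1],[0,0,0,0,0,0,1],[0,0,0,0,0,0,1],[0,0,0,-1,0,0,1],[0,0,0,-3,0,0,1],[0,0,0,-4,0,0,1],[0,0,0,-4,0,0,1]],
  ],
)

```text
time: 10.05
tool_pos: [0.4382, 0.3299, 0.1571]
tcp_rot: [0.547, 1.506, -0.563]
wrist_force: [2.0, 0.2, -0.3]
width: 0.999
```

```bash
python3 go.py .607 -.129 .24 50;python3 wr.py 3;python3 - <<'E'
from fit import *
z=np.load("w3.npz");P=z["P"]
Q=P[near(P,(.44,.331),.06)&(P[:,2]>.04)&(P[:,2]<.06)];print(len(Q),*rect(Q))
E
```

```text
t 10.05 pos [0.4382 0.3299 0.1571] x [-0.01  -0.007 -1.   ] y [ 0.651  0.759 -0.012] jaw yaw 49.4 q [ 0.6   0.11  1.97  0.    1.07 -0.26] F [ 2.   0.2 -0.3] w 0.999
turn [-0.011 -0.004  0.012] shift cm (after turn) [ -8.29 -24.3   42.43]   now-frame [ -8.15 -23.95  42.66] yaw-> 50.0
turn [3.131 0.019 0.006] shift cm (after turn) [ -8.29  24.3  -42.43]   now-frame [ -8.15 -23.95  42.66] yaw-> -130.0
6553 [443.3 334.4] [46. 75.] 49.5
```

View pics/w3.png

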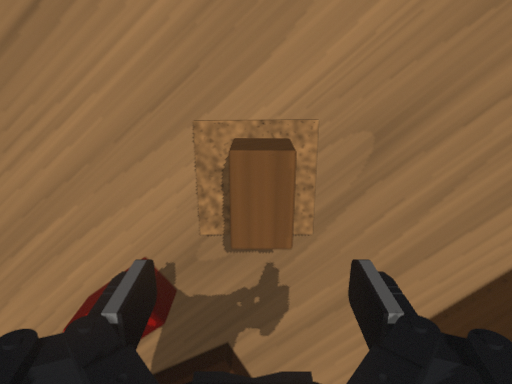

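Request:
arm_command(
  series=[
    [[0.072,0,0.012,-2,-0.3,2,1],[0.08,0,0,-2,-0.3,4.5,1],[0.08,0,0,-2,-0.4,5,1],[0.08,0,0,-1,-0.4,5,1],[0.08,0,0,-1,-0.4,5,1],[0.08,0,0,0,-0.4,5,1],[0.08,0,0,0,-0.4,5,1],[0.08,0,0,0,-0.4,5,1],[0.08,0,0,0,-0.4,5,1],[0.08,0,0,0,-0.4,4,1]],
  ],
)

```text
time: 11.1
tool_pos: [0.6177, -0.0721, 0.2572]
tcp_rot: [1.199, 1.22, -1.141]
wrist_force: [0.5, 0.5, -0.2]
width: 1.001
```

```bash
python3 go.py .612 -.128 .22 0
```

```text
t 11.1 pos [ 0.6177 -0.0721  0.2572] x [ 0.032  0.016 -0.999] y [0.998 0.05  0.032] jaw yaw 2.86 q [-0.17  0.14  1.74  0.02  1.23 -0.22] F [ 0.5  0.5 -0.2] w 1.001
turn [ 0.05  -0.016 -0.032] shift cm (after turn) [ 3.72 -0.57  5.59]   now-frame [ 3.6  -0.97  5.61] yaw-> 0.0
turn [-3.091  0.05  -0.024] shift cm (after turn) [ 3.72  0.57 -5.59]   now-frame [ 3.6  -0.97  5.61] yaw-> 180.0
```

Request:
arm_command(
  series=[
    [[0.05,-0.016,-0.03,2,-0.5,3,1],[0,0,0,1.5,0,2,1],[0,0,0,0.5,0,0.5,1],[0,0,0,0,0,0,1]],
  ],
)

```text
time: 11.5
tool_pos: [0.6153, -0.1359, 0.2188]
tcp_rot: [1.219, 1.197, -1.215]
wrist_force: [-0.8, 0.2, 0.1]
width: 0.998
```

```bash
python3 go.py .612 -.128 .22 0;python3 wr.py 4;python3 - <<'E'
from fit import *
z=np.load("w4.npz");P=z["P"]
for k,c,R_,lo,hi in[("pegtop",(.612,-.128),.03,.074,.09),("peg",(.612,-.128),.03,.015,.09),("rnd",(.607,-.129),.08,.0035,.012),("pegrim",(.612,-.128),.03,.076,.09)]:
    Q=P[near(P,c,R_)&(P[:,2]>lo)&(P[:,2]<hi)]
    if len(Q)>4:print(k,len(Q),"rect",*rect(Q),"circ",*circ(Q))
E
```

```text
t 11.5 pos [ 0.6153 -0.1359  0.2188] x [ 0.006 -0.003 -1.   ] y [ 1.    -0.012  0.006] jaw yaw -0.71 q [-0.26  0.2   1.75 -0.    1.19 -0.24] F [-0.8  0.2  0.1] w 0.998
turn [-0.012  0.003 -0.006] shift cm (after turn) [-0.12 -0.33 -0.79]   now-frame [-0.12 -0.33 -0.79] yaw-> 0.0
turn [ 3.129 -0.009 -0.005] shift cm (after turn) [-0.12  0.33  0.79]   now-frame [-0.12 -0.33 -0.79] yaw-> 180.0
pegtop 908 rect [ 613.1 -128.5] [26.7 25.7] 89.6 circ [ 613.1 -128.5] 13.7
peg 1561 rect [ 613. -126.] [30.5 30.3] 48.8 circ [ 613.1 -125.8] 16.9
rnd 9457 rect [ 607.9 -128.4] [118.8 118.3] 47.7 circ [ 608.1 -128.8] 59.9
pegrim 886 rect [ 613.1 -128.6] [26.5 25.6] 89.1 circ [ 613.  -128.7] 13.6
```

View pics/w4.png

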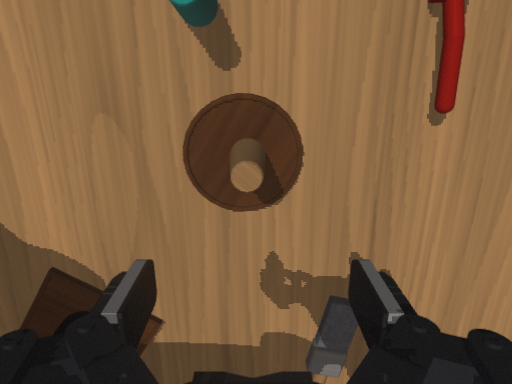

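Request:
arm_command(
  series=[
    [[-0.012,0.003,-0.006,1,-0.25,-0.75,1],[0,0,0,3,0,0,1],[0,0,0,3,0,0,1],[0,0,0,1,0,0,1],[0,0,0,0.5,0,0,1]],
  ],
)

```text
time: 12.05
tool_pos: [0.6167, -0.12, 0.1371]
tcp_rot: [1.207, 1.207, -1.194]
wrist_force: [0.3, 1.2, 0.7]
width: 1.003
```

```bash
python3 go.py .613 -.1285 .053 0
```

```text
t 12.05 pos [ 0.6167 -0.12    0.1371] x [ 0.01   0.001 -1.   ] y [1.   0.01 0.01] jaw yaw 0.58 q [-0.23  0.27  1.83  0.    1.04 -0.25] F [0.3 1.2 0.7] w 1.003
turn [ 0.01  -0.001 -0.01 ] shift cm (after turn) [ 8.41 -0.37  0.85]   now-frame [ 8.41 -0.46  0.85] yaw-> 0.0
turn [-3.132e+00  1.500e-02 -1.000e-03] shift cm (after turn) [ 8.41  0.37 -0.85]   now-frame [ 8.41 -0.46  0.85] yaw-> 180.0
```

Request:
arm_command(
  series=[
    [[0.01,-0.001,-0.01,0,-0.3,0.6,1],[0,0,0,0,0,0,1],[0,0,0,0,0,0,1]],
  ],
)

```text
time: 12.35
tool_pos: [0.6145, -0.125, 0.139]
tcp_rot: [1.208, 1.209, -1.208]
wrist_force: [0.4, 0.5, 0.5]
width: 1.0
```

```bash
python3 go.py .613 -.1285 .053 0
```

```text
t 12.35 pos [ 0.6145 -0.125   0.139 ] x [ 0.    -0.001 -1.   ] y [1.    0.002 0.   ] jaw yaw 0.1 q [-0.24  0.27  1.82 -0.    1.05 -0.24] F [0.4 0.5 0.5] w 1.0
turn [ 0.002  0.001 -0.   ] shift cm (after turn) [ 8.6  -0.15  0.35]   now-frame [ 8.6  -0.16  0.35] yaw-> 0.0
turn [-3.14e+00  1.00e-03  1.00e-03] shift cm (after turn) [ 8.6   0.15 -0.35]   now-frame [ 8.6  -0.16  0.35] yaw-> 180.0
```

Request:
arm_command(
  series=[
    [[0,0,0,0,-0.15,0.35,1],[0,0,0,1,0,0,1],[0,0,0,2,0,0,1],[0,0,0,2,0,0,1],[0,0,0,0.5,0,0,1],[0,0,0,0.5,0,0,1]],
  ],
)

```text
time: 12.95
tool_pos: [0.617, -0.131, 0.0816]
tcp_rot: [1.212, 1.199, -1.203]
wrist_force: [0.9, -0.3, 0.6]
width: 0.997
```

```bash
python3 go.py .613 -.1285 .053 0
```

```text
t 12.95 pos [ 0.617  -0.131   0.0816] x [ 0.011 -0.003 -1.   ] y [ 1.    -0.     0.011] jaw yaw -0.01 q [-0.25  0.33  1.86 -0.    0.94 -0.25] F [ 0.9 -0.3  0.6] w 0.997
turn [-0.     0.003 -0.011] shift cm (after turn) [ 2.86 -0.4  -0.25]   now-frame [ 2.85 -0.43 -0.26] yaw-> 0.0
turn [ 3.141 -0.017 -0.005] shift cm (after turn) [2.86 0.4  0.25]   now-frame [ 2.85 -0.43 -0.26] yaw-> 180.0
```

Request:
arm_command(
  series=[
    [[0,0.003,-0.01,0.8,-0.3,-0.2,1],[0,0,0,0.8,0,0,1],[0,0,0,0.6,0,0,1],[0,0,0,0.3,0,0,1],[0,0,0,0.2,0,0,1]],
  ],
)

```text
time: 13.45
tool_pos: [0.6146, -0.1291, 0.0533]
tcp_rot: [1.21, 1.208, -1.209]
wrist_force: [-0.3, 0.2, 0.3]
width: 0.998
```

```bash
python3 go.py .613 -.1285 .053 0
```

```text
t 13.45 pos [ 0.6146 -0.1291  0.0533] x [ 0.001 -0.    -1.   ] y [ 1.    -0.     0.001] jaw yaw -0.02 q [-0.25  0.37  1.87  0.    0.9  -0.25] F [-0.3  0.2  0.3] w 0.998
turn [-0.     0.    -0.001] shift cm (after turn) [ 0.03 -0.16 -0.06]   now-frame [ 0.03 -0.16 -0.06] yaw-> 0.0
turn [ 3.141e+00 -2.000e-03 -0.000e+00] shift cm (after turn) [0.03 0.16 0.06]   now-frame [ 0.03 -0.16 -0.06] yaw-> 180.0
```

Good; close.

Request:
arm_command(
  series=[
    [[0,0,0,0,-0.1,0,1],[0,0,0,0,0,0,0],[0,0,0,0,0,0,0],[0,0,0,0,0,0,0],[0,0,0,0,0,0,0],[0,0,0,0,0,0,0],[0,0,0,0,0,0,0],[0,0,0,0,0,0,0],[0,0,0,0,0,0,0],[0,0,0,0,0,0,0]],
  ],
  newtons=35,
)

```text
time: 14.45
tool_pos: [0.6143, -0.1293, 0.0545]
tcp_rot: [1.21, 1.206, -1.207]
wrist_force: [0.0, -1.1, -0.1]
width: 0.359
```

```bash
python3 go.py .613 -.1285 .14 0
```

```text
t 14.45 pos [ 0.6143 -0.1293  0.0545] x [ 0.003 -0.001 -1.   ] y [ 1.    -0.     0.003] jaw yaw -0.01 q [-0.25  0.36  1.87  0.    0.9  -0.25] F [ 0.  -1.1 -0.1] w 0.359
turn [-0.     0.001 -0.003] shift cm (after turn) [-8.55 -0.13 -0.08]   now-frame [-8.55 -0.1  -0.08] yaw-> 0.0
turn [ 3.141e+00 -5.000e-03 -1.000e-03] shift cm (after turn) [-8.55  0.13  0.08]   now-frame [-8.55 -0.1  -0.08] yaw-> 180.0
```

Request:
arm_command(
  series=[
    [[0,0,0,-0.5,0,0,0],[0,0,0,-1.5,0,0,0],[0,0,0,-2.5,0,0,0],[0,0,0,-2.5,0,0,0],[0,0,0,-2,0,0,0],[0,0,0,-1.5,0,0,0],[0,0,0,-0.5,0,0,0],[0,0,0,-0.5,0,0,0]],
  ],
)

```text
time: 15.25
tool_pos: [0.6134, -0.1291, 0.1784]
tcp_rot: [1.21, 1.206, -1.207]
wrist_force: [1.3, 0.2, -0.3]
width: 0.353
```

```bash
python3 go.py .5898 .1389 .17 0
```

```text
t 15.25 pos [ 0.6134 -0.1291  0.1784] x [ 0.003 -0.001 -1.   ] y [ 1.    -0.     0.003] jaw yaw -0.01 q [-0.25  0.23  1.79  0.    1.12 -0.25] F [ 1.3  0.2 -0.3] w 0.353
turn [-0.     0.001 -0.003] shift cm (after turn) [  0.84  -2.36 -26.8 ]   now-frame [  0.81  -2.37 -26.8 ] yaw-> 0.0
turn [ 3.141e+00 -5.000e-03 -1.000e-03] shift cm (after turn) [ 0.84  2.36 26.8 ]   now-frame [  0.81  -2.37 -26.8 ] yaw-> 180.0
```

Request:
arm_command(
  series=[
    [[0,0.001,-0.003,0,-0.2,-1.5,0],[0,0,0,0,-0.3,-3,0],[0,0,0,0,-0.4,-4,0],[0,0,0,0,-0.4,-4.5,0],[0,0,0,0,-0.4,-4.5,0],[0,0,0,0,-0.4,-3.5,0],[0,0,0,0,-0.2,-2,0],[0,0,0,0,0,-1,0],[0,0,0,0,0,-0.5,0],[0,0,0,0,0,0,0]],
  ],
)

```text
time: 16.25
tool_pos: [0.5814, 0.1303, 0.1685]
tcp_rot: [1.203, 1.222, -1.224]
wrist_force: [0.2, 0.0, -0.5]
width: 0.355
```

```bash
python3 go.py .5898 .1389 .12 0;python3 wr.py 5
```

```text
t 16.25 pos [0.5814 0.1303 0.1685] x [-0.018  0.001 -1.   ] y [ 1.    -0.002 -0.018] jaw yaw -0.13 q [0.18 0.19 1.85 0.   1.11 0.18] F [ 0.2  0.  -0.5] w 0.355
turn [-0.002 -0.001  0.018] shift cm (after turn) [ 4.85  0.84 -0.86]   now-frame [ 4.83  0.93 -0.86] yaw-> 0.0
turn [3.139e+00 2.800e-02 2.000e-03] shift cm (after turn) [ 4.85 -0.84  0.86]   now-frame [ 4.83  0.93 -0.86] yaw-> 180.0
```

View pics/w5.png

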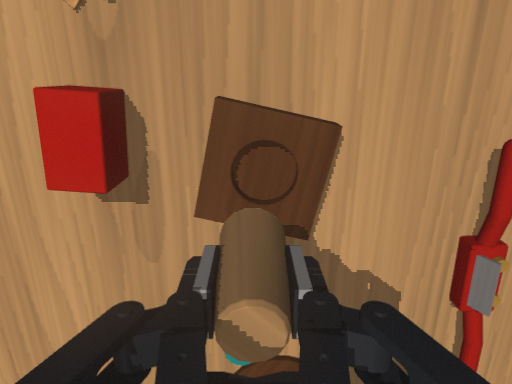

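Request:
arm_command(
  series=[
    [[0,-0.001,0.018,0.5,0.7,-0.7,0],[0,0,0,1,0.2,-0.1,0],[0,0,0,1.5,0,0,0],[0,0,0,0.5,0,0,0],[0,0,0,0.3,0,0,0],[0,0,0,0,0,0,0]],
  ],
)

```text
time: 16.9
tool_pos: [0.5911, 0.134, 0.1252]
tcp_rot: [1.214, 1.205, -1.217]
wrist_force: [-0.0, 1.0, 0.5]
width: 0.355
```

```bash
python3 go.py .5898 .1389 .063 0
```

```text
t 16.9 pos [0.5911 0.134  0.1252] x [-0.001 -0.002 -1.   ] y [ 1.    -0.008 -0.001] jaw yaw -0.48 q [ 0.18  0.25  1.88 -0.    1.02  0.19] F [-0.   1.   0.5] w 0.355
turn [-0.008  0.002  0.001] shift cm (after turn) [ 6.22 -0.13 -0.49]   now-frame [ 6.22 -0.13 -0.5 ] yaw-> 0.0
turn [ 3.133e+00  2.000e-03 -2.000e-03] shift cm (after turn) [6.22 0.13 0.49]   now-frame [ 6.22 -0.13 -0.5 ] yaw-> 180.0
```

Request:
arm_command(
  series=[
    [[0,0.002,0.001,0.5,-0.1,-0.4,0],[0,0,0,1,0,-0.1,0],[0,0,0,1.2,0,0,0],[0,0,0,0.8,0,0,0],[0,0,0,0.4,0,0,0],[0,0,0,0.1,0,0,0]],
  ],
)

```text
time: 17.5
tool_pos: [0.5902, 0.1395, 0.082]
tcp_rot: [1.216, 1.205, -1.215]
wrist_force: [0.2, -0.3, -0.2]
width: 0.36
```

```bash
python3 go.py .5898 .1389 .063 0
```

```text
t 17.5 pos [0.5902 0.1395 0.082 ] x [ 0.001  0.001 -1.   ] y [ 1.    -0.008  0.001] jaw yaw -0.48 q [0.19 0.29 1.9  0.   0.94 0.2 ] F [ 0.2 -0.3 -0.2] w 0.36
turn [-0.008 -0.001 -0.001] shift cm (after turn) [ 1.9  -0.04  0.06]   now-frame [ 1.9  -0.04  0.06] yaw-> 0.0
turn [ 3.133e+00 -1.000e-03  1.000e-03] shift cm (after turn) [ 1.9   0.04 -0.06]   now-frame [ 1.9  -0.04  0.06] yaw-> 180.0
```

Aligned over the hole; lower slowly.

Request:
arm_command(
  series=[
    [[0,0,0,0.4,0,0,0],[0,0,0,0.5,0,0,0],[0,0,0,0.4,0,0,0],[0,0,0,0.3,0,0,0],[0,0,0,0.2,0,0,0]],
  ],
)

```text
time: 18.0
tool_pos: [0.5911, 0.1396, 0.0633]
tcp_rot: [1.217, 1.204, -1.213]
wrist_force: [-0.5, 0.4, -0.3]
width: 0.354
```

```bash
python3 go.py .5898 .1389 .0615 0
```

```text
t 18.0 pos [0.5911 0.1396 0.0633] x [ 0.002  0.001 -1.   ] y [ 1.    -0.008  0.002] jaw yaw -0.48 q [0.19 0.32 1.91 0.   0.91 0.2 ] F [-0.5  0.4 -0.3] w 0.354
turn [-0.008 -0.001 -0.002] shift cm (after turn) [ 0.18 -0.13  0.07]   now-frame [ 0.18 -0.13  0.07] yaw-> 0.0
turn [ 3.133e+00 -3.000e-03  2.000e-03] shift cm (after turn) [ 0.18  0.13 -0.07]   now-frame [ 0.18 -0.13  0.07] yaw-> 180.0
```

Request:
arm_command(
  series=[
    [[0,-0.001,-0.002,0.15,-0.1,0.05,0],[0,0,0,0.1,0,0,0]],
  ],
)

```text
time: 18.2
tool_pos: [0.5901, 0.1391, 0.0614]
tcp_rot: [1.215, 1.205, -1.216]
wrist_force: [-3.7, -0.2, 9.5]
width: 0.357
```

```bash
python3 go.py .5898 .1389 .0615 0
```

```text
t 18.2 pos [0.5901 0.1391 0.0614] x [-0. -0. -1.] y [ 1.    -0.009 -0.   ] jaw yaw -0.49 q [0.19 0.32 1.92 0.   0.91 0.2 ] F [-3.7 -0.2  9.5] w 0.357
turn [-0.009  0.     0.   ] shift cm (after turn) [-0.01 -0.03  0.02]   now-frame [-0.01 -0.03  0.02] yaw-> 0.0
turn [ 3.133  0.    -0.   ] shift cm (after turn) [-0.01  0.03 -0.02]   now-frame [-0.01 -0.03  0.02] yaw-> 180.0
```

Request:
arm_command(
  series=[
    [[0,0,0,0,0,0,0],[0,0,0,0,0,0,1],[0,0,0,0,0,0,1],[0,0,0,0,0,0,1],[0,0,0,0,0,0,1],[0,0,0,0,0,0,1],[0,0,0,-1,0,0,1],[0,0,0,-2.5,0,0,1],[0,0,0,-4,0,0,1],[0,0,0,-4,0,0,1]],
  ],
)

```text
time: 19.2
tool_pos: [0.5851, 0.1381, 0.1738]
tcp_rot: [1.206, 1.214, -1.227]
wrist_force: [0.9, 0.2, -0.7]
width: 0.997
```

Request:
arm_command(
  series=[
    [[0,0,0,-4,0,0,1],[0,0,0,-2,0,0,1]],
  ],
)

```text
time: 19.4
tool_pos: [0.5872, 0.1385, 0.2409]
tcp_rot: [1.21, 1.21, -1.223]
wrist_force: [0.7, 0.3, 0.6]
width: 0.998
```

```bash
python3 wr.py 6;python3 go.py .419 -.339 .24 0;python3 - <<'E'
from fit import *
z=np.load("w6.npz");P=z["P"]
for k,c,R_,lo,hi in[("pegtop",(.59,.139),.03,.081,.097),("blk",(.5888,.1386),.085,.019,.028)]:
    Q=P[near(P,c,R_)&(P[:,2]>lo)&(P[:,2]<hi)]
    if len(Q)>4:print(k,len(Q),"rect",*rect(Q),"circ",*circ(Q),np.median(Q[:,2]))
E
```

```text
t 19.45 pos [0.5887 0.1388 0.2441] x [-0.004 -0.001 -1.   ] y [ 1.    -0.008 -0.004] jaw yaw -0.49 q [ 0.19  0.14  1.77 -0.    1.24  0.2 ] F [1.  0.5 2.8] w 1.0
turn [-0.008  0.001  0.004] shift cm (after turn) [  0.41 -16.97  47.78]   now-frame [  0.52 -16.56  47.92] yaw-> 0.0
turn [ 3.133e+00  6.000e-03 -1.000e-03] shift cm (after turn) [  0.41  16.97 -47.78]   now-frame [  0.52 -16.56  47.92] yaw-> 180.0
pegtop 804 rect [591.6 140. ] [26.8 26.3] 22.4 circ [591.7 139.6] 13.7 0.08834868885729036
blk 7288 rect [589.8 138.8] [100.3 100.2] 77.4 circ [589.9 139.1] 70.1 0.024507508641531922
```

View pics/w6.png

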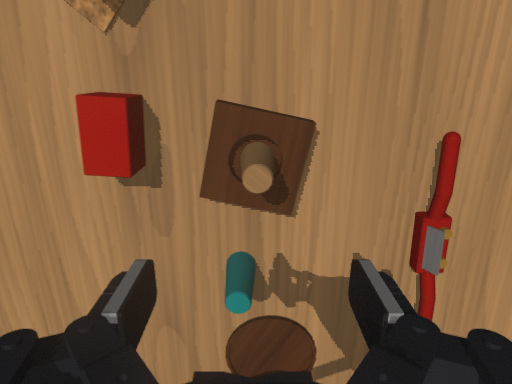

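Request:
arm_command(
  series=[
    [[0.06,0.001,0.004,0,0,2,1],[0.07,0,0,0,0,4,1],[0.07,0,0,0,0,5,1],[0.07,0,0,0,0,5,1],[0.07,0,0,0,0,5,1],[0.07,0,0,0,0,5,1],[0.07,0,0,0,0,5,1],[0.07,0,0,0,0,5,1],[0.07,0,0,0,0,5,1],[0.06,0,0,0,0,4,1]],
  ],
)

```text
time: 20.45
tool_pos: [0.4437, -0.2795, 0.2501]
tcp_rot: [1.718, 0.782, -1.69]
wrist_force: [0.3, -0.7, 0.9]
width: 1.002
```

```bash
python3 go.py .419 -.339 .22 -39
```

```text
t 20.45 pos [ 0.4437 -0.2795  0.2501] x [ 0.016  0.    -1.   ] y [ 0.762 -0.648  0.012] jaw yaw -40.37 q [-0.62 -0.03  1.94  0.01  1.22  0.09] F [ 0.3 -0.7  0.9] w 1.002
turn [-0.024 -0.011 -0.013] shift cm (after turn) [3.01 1.82 6.18]   now-frame [2.97 1.93 6.16] yaw-> -39.0
turn [ 3.118 -0.02   0.016] shift cm (after turn) [ 3.01 -1.82 -6.18]   now-frame [2.97 1.93 6.16] yaw-> 141.0
```

Request:
arm_command(
  series=[
    [[-0.02,-0.01,-0.013,1,1,2,1],[0,0,0,1,0.5,2,1],[0,0,0,0.7,0.2,1,1],[0,0,0,0.2,0,0.3,1],[0,0,0,0,0,0,1]],
  ],
)

```text
time: 20.95
tool_pos: [0.4181, -0.337, 0.2219]
tcp_rot: [1.699, 0.795, -1.698]
wrist_force: [-0.5, 0.7, 0.3]
width: 0.996
```

```bash
python3 go.py .419 -.339 .22 -39; python3 wr.py 7;python3 - <<'E'
from fit import *
z=np.load("w7.npz");P=z["P"]
for k,c,R_,lo,hi in[("pot",(.419,-.339),.05,.015,.08),("pottop",(.419,-.339),.05,.043,.08),("knob",(.419,-.339),.05,.057,.08),("obl",(.419,-.339),.11,.0045,.012),("rnd",(.608,-.129),.08,.004,.012)]:
    Q=P[near(P,c,R_)&(P[:,2]>lo)&(P[:,2]<hi)]
    if len(Q)>4:print(k,len(Q),"rect",*rect(Q),"circ",*circ(Q),np.percentile(Q[:,2],[50,95]))
E
```

```text
t 20.95 pos [ 0.4181 -0.337   0.2219] x [ 0.001 -0.001 -1.   ] y [ 0.769 -0.639  0.001] jaw yaw -39.75 q [-0.72  0.02  1.94 -0.    1.18 -0.03] F [-0.5  0.7  0.3] w 0.996
turn [-0.013  0.    -0.001] shift cm (after turn) [0.19 0.2  0.09]   now-frame [0.19 0.2  0.09] yaw-> -39.0
turn [ 3.128e+00 -2.000e-03 -0.000e+00] shift cm (after turn) [ 0.19 -0.2  -0.09]   now-frame [0.19 0.2  0.09] yaw-> 141.0
pot 3766 rect [ 420.1 -338.8] [59.8 59.3] 8.8 circ [ 419.9 -339.6] 30.9 [0.05242605 0.06071958]
pottop 3470 rect [ 420.3 -338.8] [59.4 59.5] 13.2 circ [ 419.8 -339.7] 30.8 [0.05256054 0.06105073]
knob 214 rect [ 419.5 -339.7] [13.9 13.1] 49.8 circ [ 419.7 -340. ] 7.1 [0.06207965 0.06359456]
obl 9906 rect [ 419.3 -338.7] [106.4 140.5] 57.2 circ [ 419.6 -338.9] 87.1 [0.00595933 0.00923636]
```

View pics/w7.png

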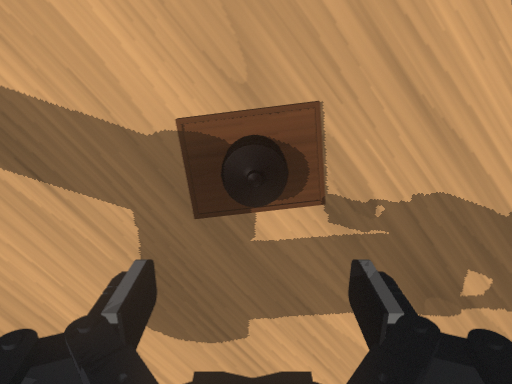

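Request:
arm_command(
  series=[
    [[0,0,0,1,0.2,0.15,1],[0,0,0,2.5,0,0,1],[0,0,0,2.5,0,0,1],[0,0,0,2,0,0,1],[0,0,0,1,0,0,1],[0,0,0,0.5,0,0,1],[0,0,0,0.2,0,0,1]],
  ],
)

```text
time: 21.7
tool_pos: [0.4247, -0.3362, 0.1233]
tcp_rot: [1.695, 0.796, -1.687]
wrist_force: [0.6, 0.3, 0.1]
width: 1.002
```

```bash
python3 go.py .4198 -.3395 .034 -39.7
```

```text
t 21.7 pos [ 0.4247 -0.3362  0.1233] x [ 0.007 -0.004 -1.   ] y [ 0.774 -0.633  0.008] jaw yaw -39.24 q [-0.72  0.13  2.02  0.    0.98 -0.03] F [0.6 0.3 0.1] w 1.002
turn [ 0.008 -0.001 -0.008] shift cm (after turn) [ 8.93 -0.16  0.57]   now-frame [ 8.93 -0.24  0.58] yaw-> -39.7
turn [-3.134e+00  1.300e-02 -2.000e-03] shift cm (after turn) [ 8.93  0.16 -0.57]   now-frame [ 8.93 -0.24  0.58] yaw-> 140.3
```

Request:
arm_command(
  series=[
    [[0,-0.001,-0.008,0.5,-0.1,0.5,1],[0,0,0,1,0,0.1,1],[0,0,0,1,0,0,1],[0,0,0,0.5,0,0,1],[0,0,0,0.3,0,0,1]],
  ],
)

```text
time: 22.2
tool_pos: [0.4217, -0.3422, 0.0906]
tcp_rot: [1.694, 0.798, -1.69]
wrist_force: [0.0, 0.3, -0.2]
width: 1.001
```

```bash
python3 go.py .4198 -.3395 .034 -39.5
```

```text
t 22.2 pos [ 0.4217 -0.3422  0.0906] x [ 0.004 -0.004 -1.   ] y [ 0.775 -0.632  0.005] jaw yaw -39.23 q [-0.73  0.17  2.04  0.    0.92 -0.04] F [ 0.   0.3 -0.2] w 1.001
turn [ 0.005  0.    -0.005] shift cm (after turn) [ 5.66 -0.32 -0.09]   now-frame [ 5.65 -0.35 -0.09] yaw-> -39.5
turn [-3.137  0.008  0.   ] shift cm (after turn) [5.66 0.32 0.09]   now-frame [ 5.65 -0.35 -0.09] yaw-> 140.5
```

Request:
arm_command(
  series=[
    [[0,0,-0.005,0.2,-0.3,-0.1,1],[0,0,0,0.7,0,0,1],[0,0,0,1,0,0,1],[0,0,0,1,0,0,1],[0,0,0,0.8,0,0,1],[0,0,0,0.4,0,0,1],[0,0,0,0.2,0,0,1]],
  ],
)

```text
time: 22.9
tool_pos: [0.4196, -0.3391, 0.0432]
tcp_rot: [1.693, 0.804, -1.694]
wrist_force: [0.1, 1.3, -0.2]
width: 1.0
```

```bash
python3 go.py .4198 -.3395 .034 -39.5
```

```text
t 22.9 pos [ 0.4196 -0.3391  0.0432] x [-0.001  0.001 -1.   ] y [ 0.775 -0.633 -0.001] jaw yaw -39.24 q [-0.73  0.24  2.07 -0.    0.84 -0.04] F [ 0.1  1.3 -0.2] w 1.0
turn [0.005 0.    0.001] shift cm (after turn) [0.92 0.04 0.02]   now-frame [0.92 0.04 0.02] yaw-> -39.5
turn [-3.137e+00 -2.000e-03  0.000e+00] shift cm (after turn) [ 0.92 -0.04 -0.02]   now-frame [0.92 0.04 0.02] yaw-> 140.5
```

Request:
arm_command(
  series=[
    [[0,0,0,0.4,0,0,1],[0,0,0,0.3,0,0,1],[0,0,0,0.15,0,0,1]],
  ],
)

```text
time: 23.2
tool_pos: [0.4198, -0.3392, 0.034]
tcp_rot: [1.693, 0.804, -1.694]
wrist_force: [-0.5, -1.6, 0.8]
width: 1.002
```

```bash
python3 go.py .4198 -.3395 .034 -39.5
```

```text
t 23.2 pos [ 0.4198 -0.3392  0.034 ] x [-0.001  0.    -1.   ] y [ 0.775 -0.633 -0.001] jaw yaw -39.24 q [-0.73  0.25  2.07 -0.    0.82 -0.04] F [-0.5 -1.6  0.8] w 1.002
turn [0.005 0.    0.001] shift cm (after turn) [0.   0.02 0.02]   now-frame [0.   0.02 0.02] yaw-> -39.5
turn [-3.137e+00 -1.000e-03  0.000e+00] shift cm (after turn) [ 0.   -0.02 -0.02]   now-frame [0.   0.02 0.02] yaw-> 140.5
```

Request:
arm_command(
  series=[
    [[0,0,0,0,0,0,0],[0,0,0,0,0,0,0],[0,0,0,0,0,0,0],[0,0,0,0,0,0,0],[0,0,0,0,0,0,0],[0,0,0,0,0,0,0]],
  ],
  newtons=40,
)

```text
time: 23.8
tool_pos: [0.42, -0.3394, 0.0346]
tcp_rot: [1.693, 0.803, -1.693]
wrist_force: [-0.0, 0.3, -1.5]
width: 0.714
```

```bash
python3 go.py .608 -.1288 .13 -39.5
```

```text
t 23.8 pos [ 0.42   -0.3394  0.0346] x [-0. -0. -1.] y [ 0.774 -0.633 -0.   ] jaw yaw -39.24 q [-0.73  0.25  2.07 -0.    0.82 -0.04] F [-0.   0.3 -1.5] w 0.714
turn [0.005 0.    0.   ] shift cm (after turn) [ -9.54   1.12 -28.21]   now-frame [ -9.54   1.24 -28.2 ] yaw-> -39.5
turn [-3.137 -0.     0.   ] shift cm (after turn) [-9.54 -1.12 28.21]   now-frame [ -9.54   1.24 -28.2 ] yaw-> 140.5
```

Request:
arm_command(
  series=[
    [[0,0,0,0,0,0,0],[0,0,0,-0.4,0,0,0],[0,0,0,-1,0,0,0],[0,0,0,-2,0,0,0],[0,0,0,-2,0,0,0],[0,0,0,-1.5,0,0,0],[0,0,0,-0.8,0,0,0],[0,0,0,-0.3,0,0,0]],
  ],
)

```text
time: 24.6
tool_pos: [0.4194, -0.3388, 0.1198]
tcp_rot: [1.693, 0.805, -1.694]
wrist_force: [0.1, -0.2, -1.1]
width: 0.709
```

```bash
python3 go.py .608 -.1288 .12 -39.5
```

```text
t 24.6 pos [ 0.4194 -0.3388  0.1198] x [-0.001  0.001 -1.   ] y [ 0.774 -0.633 -0.001] jaw yaw -39.24 q [-0.73  0.13  2.02 -0.    0.99 -0.04] F [ 0.1 -0.2 -1.1] w 0.709
turn [0.005 0.    0.001] shift cm (after turn) [-2.00e-02  1.19e+00 -2.82e+01]   now-frame [ -0.03   1.32 -28.2 ] yaw-> -39.5
turn [-3.137e+00 -2.000e-03  0.000e+00] shift cm (after turn) [-2.00e-02 -1.19e+00  2.82e+01]   now-frame [ -0.03   1.32 -28.2 ] yaw-> 140.5
```

Request:
arm_command(
  series=[
    [[0,0,0,0,0.1,-1.5,0],[0,0,0,0,0.2,-3,0],[0,0,0,0,0.2,-4,0],[0,0,0,0,0.2,-4.5,0],[0,0,0,0,0.2,-4.5,0],[0,0,0,0,0.2,-4,0],[0,0,0,0,0.1,-3,0],[0,0,0,0,0.1,-1.5,0],[0,0,0,0,0,-0.7,0],[0,0,0,0,0,-0.2,0]],
  ],
)

```text
time: 25.6
tool_pos: [0.6051, -0.1258, 0.1135]
tcp_rot: [1.692, 0.809, -1.703]
wrist_force: [-0.1, 0.7, -0.2]
width: 0.71
```

```bash
python3 go.py .608 -.1288 .12 -39.2
```

```text
t 25.6 pos [ 0.6051 -0.1258  0.1135] x [-0.009  0.004 -1.   ] y [ 0.773 -0.635 -0.009] jaw yaw -39.41 q [-0.25  0.28  1.85  0.    1.02  0.44] F [-0.1  0.7 -0.2] w 0.71
turn [-0.004  0.002  0.009] shift cm (after turn) [-0.65  0.41  0.05]   now-frame [-0.65  0.4   0.05] yaw-> -39.2
turn [ 3.138  0.015 -0.004] shift cm (after turn) [-0.65 -0.41 -0.05]   now-frame [-0.65  0.4   0.05] yaw-> 140.8
```

Request:
arm_command(
  series=[
    [[0,0.002,0.009,0.2,0.3,0,0],[0,0,0,1,0,0,0],[0,0,0,1.5,0,0,0],[0,0,0,1.2,0,0,0],[0,0,0,0.6,0,0,0],[0,0,0,0.3,0,0,0],[0,0,0,0.1,0,0,0]],
  ],
)

```text
time: 26.3
tool_pos: [0.6027, -0.1322, 0.0579]
tcp_rot: [1.695, 0.799, -1.705]
wrist_force: [0.4, -0.1, -1.1]
width: 0.71
```

```bash
python3 go.py .608 -.1288 .035 -39.2
```

```text
t 26.3 pos [ 0.6027 -0.1322  0.0579] x [-0.006 -0.    -1.   ] y [ 0.769 -0.64  -0.004] jaw yaw -39.76 q [-0.26  0.35  1.89 -0.    0.91  0.44] F [ 0.4 -0.1 -1.1] w 0.71
turn [-0.01   0.004  0.004] shift cm (after turn) [ 2.29  0.2  -0.6 ]   now-frame [ 2.29  0.2  -0.61] yaw-> -39.2
turn [ 3.132  0.006 -0.006] shift cm (after turn) [ 2.29 -0.2   0.6 ]   now-frame [ 2.29  0.2  -0.61] yaw-> 140.8
```

Request:
arm_command(
  series=[
    [[0,0.004,0.004,0.1,0.15,-0.4,0],[0,0,0,0.2,0,-0.2,0],[0,0,0,0.4,0,0,0],[0,0,0,0.2,0,0,0],[0,0,0,0.1,0,0,0]],
  ],
)

```text
time: 26.8
tool_pos: [0.6096, -0.1283, 0.0486]
tcp_rot: [1.701, 0.795, -1.696]
wrist_force: [-0.5, 0.2, -2.2]
width: 0.711
```

```bash
python3 go.py .608 -.1288 .035 -39.2
```

```text
t 26.8 pos [ 0.6096 -0.1283  0.0486] x [ 0.004 -0.    -1.   ] y [ 0.769 -0.639  0.003] jaw yaw -39.74 q [-0.25  0.36  1.89  0.    0.89  0.45] F [-0.5  0.2 -2.2] w 0.711
turn [-0.009 -0.002 -0.003] shift cm (after turn) [ 1.36 -0.1   0.14]   now-frame [ 1.36 -0.1   0.15] yaw-> -39.2
turn [ 3.132e+00 -5.000e-03  3.000e-03] shift cm (after turn) [ 1.36  0.1  -0.14]   now-frame [ 1.36 -0.1   0.15] yaw-> 140.8
```

Request:
arm_command(
  series=[
    [[0,-0.002,-0.003,0.3,-0.1,0.1,0],[0,0,0,0.4,0,0,0],[0,0,0,0.3,0,0,0],[0,0,0,0.15,0,0,0],[0,0,0,0.1,0,0,0]],
  ],
)

```text
time: 27.3
tool_pos: [0.6081, -0.1284, 0.0351]
tcp_rot: [1.699, 0.797, -1.699]
wrist_force: [-0.1, -0.8, -1.5]
width: 0.712
```

```bash
python3 go.py .608 -.1288 .035 -39.2
```

```text
t 27.3 pos [ 0.6081 -0.1284  0.0351] x [-0.  0. -1.] y [ 0.769 -0.639 -0.   ] jaw yaw -39.73 q [-0.25  0.38  1.89 -0.    0.87  0.45] F [-0.1 -0.8 -1.5] w 0.712
turn [-0.009  0.     0.   ] shift cm (after turn) [0.01 0.01 0.04]   now-frame [0.01 0.01 0.04] yaw-> -39.2
turn [ 3.132  0.    -0.   ] shift cm (after turn) [ 0.01 -0.01 -0.04]   now-frame [0.01 0.01 0.04] yaw-> 140.8
```

Request:
arm_command(
  series=[
    [[0,0,0,0.1,0,0,0],[0,0,0,0.1,0,0,0]],
  ],
)

```text
time: 27.5
tool_pos: [0.6081, -0.1285, 0.0345]
tcp_rot: [1.698, 0.798, -1.7]
wrist_force: [-4.9, 1.1, 8.4]
width: 0.711
```

Seated. Release and rise.

Request:
arm_command(
  series=[
    [[0,0,0,0,0,0,0],[0,0,0,0,0,0,1],[0,0,0,0,0,0,1],[0,0,0,0,0,0,1],[0,0,0,0,0,0,1],[0,0,0,-0.5,0,0,1],[0,0,0,-1.5,0,0,1],[0,0,0,-3,0,0,1],[0,0,0,-4,0,0,1],[0,0,0,-4,0,0,1]],
  ],
)

```text
time: 28.5
tool_pos: [0.6041, -0.1275, 0.1646]
tcp_rot: [1.692, 0.806, -1.711]
wrist_force: [-0.2, 0.1, -0.5]
width: 1.003
```

Request:
arm_command(
  series=[
    [[0,0,0,-4,0,0,1],[0,0,0,-2,0,0,1]],
  ],
)

```text
time: 28.7
tool_pos: [0.6064, -0.128, 0.2335]
tcp_rot: [1.696, 0.801, -1.704]
wrist_force: [0.6, -0.2, -0.2]
width: 1.002
```

```bash
python3 go.py .443 .334 .24 49.5; python3 wr.py 8;python3 - <<'E'
from fit import *
z=np.load("w8.npz");P=z["P"]
for k,c,R_,lo,hi in[("pottop",(.608,-.128),.05,.043,.08),("knob",(.608,-.128),.05,.057,.08),("rnd",(.608,-.129),.08,.004,.012)]:
    Q=P[near(P,c,R_)&(P[:,2]>lo)&(P[:,2]<hi)]
    if len(Q)>4:print(k,len(Q),"rect",*rect(Q),"circ",*circ(Q),np.percentile(Q[:,2],[50,95]))
E
```

```text
t 28.7 pos [ 0.6064 -0.128   0.2335] x [-0.005  0.001 -1.   ] y [ 0.769 -0.639 -0.005] jaw yaw -39.74 q [-0.25  0.18  1.75 -0.    1.22  0.45] F [ 0.6 -0.2 -0.2] w 1.002
turn [-1.557 -0.002  0.005] shift cm (after turn) [ -0.65  24.52 -42.43]   now-frame [ -0.52 -42.1  -25.08] yaw-> 49.5
turn [1.584 0.005 0.002] shift cm (after turn) [ -0.65 -24.52  42.43]   now-frame [ -0.52 -42.1  -25.08] yaw-> -130.5
pottop 3250 rect [ 609.5 -128.6] [59.5 59. ] 8.6 circ [ 608.8 -129.2] 30.9 [0.05251668 0.06101874]
knob 196 rect [ 608.8 -129.4] [13.5 13.3] 5.0 circ [ 608.6 -129.5] 7.0 [0.0622044  0.06362757]
rnd 6415 rect [ 608.6 -128.7] [118.2 118.7] 49.1 circ [ 608.  -128.9] 59.9 [0.00596448 0.00910837]
```

View pics/w8.png

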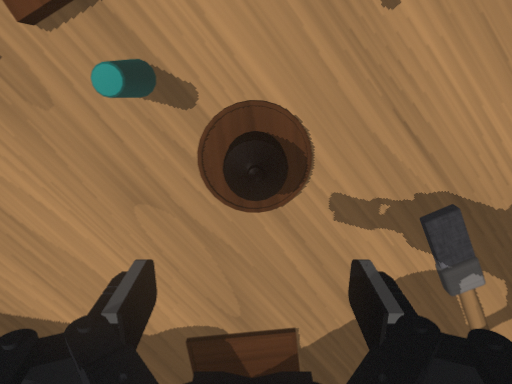

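Request:
arm_command(
  series=[
    [[-0.1,-0.002,0.005,0,-0.5,-2,1],[-0.13,0,0,0,-1,-4,1],[-0.13,0,0,0,-1.2,-4.6,1],[-0.13,0,0,0,-1.2,-4.6,1],[-0.13,0,0,0,-1.2,-4.6,1],[-0.13,0,0,0,-1.2,-4.6,1],[-0.13,0,0,0,-1.2,-4.6,1],[-0.13,0,0,0,-1.2,-4.6,1],[-0.13,0,0,0,-1.2,-4.6,1],[-0.13,0,0,0,-1.2,-4.6,1]],
  ],
)

```text
time: 29.75
tool_pos: [0.5391, 0.2873, 0.2462]
tcp_rot: [0.747, 1.415, -0.738]
wrist_force: [-0.3, 1.1, -0.4]
width: 1.0
```

```bash
python3 go.py .443 .334 .2 49.5
```

```text
t 29.75 pos [0.5391 0.2873 0.2462] x [ 0.024 -0.006 -1.   ] y [0.816 0.577 0.016] jaw yaw 35.27 q [ 0.46  0.14  1.77 -0.02  1.22 -0.15] F [-0.3  1.1 -0.4] w 1.0
turn [-0.248  0.021 -0.014] shift cm (after turn) [  4.62  -2.69 -10.34]   now-frame [ 4.36 -5.22 -9.45] yaw-> 49.5
turn [ 2.893 -0.02  -0.03 ] shift cm (after turn) [ 4.62  2.69 10.34]   now-frame [ 4.36 -5.22 -9.45] yaw-> -130.5
```

Request:
arm_command(
  series=[
    [[-0.1,0.02,-0.014,1,-1.5,-3,1],[-0.1,0,0,1.5,-1,-3,1],[-0.05,0,0,1.5,-0.5,-2,1],[0,0,0,0.5,-0.2,-1,1],[0,0,0,0,0,0,1],[0,0,0,0,0,0,1]],
  ],
)

```text
time: 30.35
tool_pos: [0.4483, 0.3409, 0.2044]
tcp_rot: [0.541, 1.501, -0.531]
wrist_force: [0.5, 1.0, -0.4]
width: 1.003
```

```bash
python3 go.py .4433 .3344 .042 49.5; python3 wr.py 9;python3 - <<'E'
from fit import *
z=np.load("w9.npz");P=z["P"]
Q=P[near(P,(.44,.331),.06)&(P[:,2]>.04)&(P[:,2]<.06)];print(len(Q),*rect(Q),np.median(Q[:,2]))
E
```

```text
t 30.35 pos [0.4483 0.3409 0.2044] x [ 0.005  0.005 -1.   ] y [0.633 0.774 0.007] jaw yaw 50.74 q [ 0.6   0.09  1.9   0.    1.14 -0.28] F [ 0.5  1.  -0.4] w 1.003
turn [ 0.022  0.    -0.007] shift cm (after turn) [16.24 -0.81  0.04]   now-frame [16.24 -0.93  0.02] yaw-> 49.5
turn [-3.12   0.011  0.   ] shift cm (after turn) [16.24  0.81 -0.04]   now-frame [16.24 -0.93  0.02] yaw-> -130.5
4729 [443.5 334.2] [46.1 75.2] 49.4 0.052385254436553175
```

Request:
arm_command(
  series=[
    [[0.02,0,-0.007,0.5,-0.6,0,1],[0,0,0,2,0,0,1],[0,0,0,3,0,0,1],[0,0,0,3,0,0,1],[0,0,0,1.5,0,0,1],[0,0,0,0.5,0,0,1],[0,0,0,0.2,0,0,1]],
  ],
)

```text
time: 31.1
tool_pos: [0.4542, 0.3331, 0.0992]
tcp_rot: [0.571, 1.488, -0.56]
wrist_force: [0.2, 0.2, 0.7]
width: 0.997
```

```bash
python3 go.py .4434 .3343 .036 49.4
```

```text
t 31.1 pos [0.4542 0.3331 0.0992] x [ 0.01   0.004 -1.   ] y [0.662 0.749 0.009] jaw yaw 48.55 q [ 0.59  0.19  1.99 -0.    0.94 -0.26] F [0.2 0.2 0.7] w 0.997
turn [-0.015  0.005 -0.009] shift cm (after turn) [ 6.32 -0.61 -0.9 ]   now-frame [ 6.31 -0.69 -0.92] yaw-> 49.4
turn [ 3.127 -0.014 -0.008] shift cm (after turn) [6.32 0.61 0.9 ]   now-frame [ 6.31 -0.69 -0.92] yaw-> -130.6
```

Request:
arm_command(
  series=[
    [[-0.012,0.005,-0.009,0,-0.5,-0.7,1],[0,0,0,0,-0.1,-0.2,1],[0,0,0,0,0,0,1],[0,0,0,0,0,0,1]],
  ],
)

```text
time: 31.5
tool_pos: [0.4449, 0.3354, 0.1023]
tcp_rot: [0.56, 1.496, -0.554]
wrist_force: [-0.1, -0.2, 0.3]
width: 1.0
```

```bash
python3 go.py .4434 .3343 .036 49.4
```

```text
t 31.5 pos [0.4449 0.3354 0.1023] x [ 0.003  0.003 -1.   ] y [0.654 0.757 0.004] jaw yaw 49.19 q [ 0.6   0.18  2.    0.    0.95 -0.26] F [-0.1 -0.2  0.3] w 1.0
turn [-0.004  0.001 -0.004] shift cm (after turn) [ 6.63 -0.18 -0.04]   now-frame [ 6.63 -0.2  -0.05] yaw-> 49.4
turn [ 3.138e+00 -6.000e-03 -1.000e-03] shift cm (after turn) [6.63 0.18 0.04]   now-frame [ 6.63 -0.2  -0.05] yaw-> -130.6
```

Request:
arm_command(
  series=[
    [[0,0.001,-0.004,0.5,-0.15,0,1],[0,0,0,1,0,0,1],[0,0,0,1.2,0,0,1],[0,0,0,1.2,0,0,1],[0,0,0,1,0,0,1],[0,0,0,0.7,0,0,1],[0,0,0,0.4,0,0,1],[0,0,0,0.2,0,0,1]],
  ],
)

```text
time: 32.3
tool_pos: [0.4435, 0.3341, 0.0344]
tcp_rot: [0.556, 1.499, -0.558]
wrist_force: [-0.7, -0.2, 0.1]
width: 1.0
```

```bash
python3 go.py .4434 .3343 .036 49.4
```

```text
t 32.3 pos [0.4435 0.3341 0.0344] x [-0.001 -0.    -1.   ] y [ 0.653  0.757 -0.001] jaw yaw 49.21 q [ 0.6   0.28  2.04  0.    0.83 -0.26] F [-0.7 -0.2  0.1] w 1.0
turn [-0.003 -0.     0.001] shift cm (after turn) [-0.16  0.01 -0.02]   now-frame [-0.16  0.01 -0.02] yaw-> 49.4
turn [3.138e+00 1.000e-03 0.000e+00] shift cm (after turn) [-0.16 -0.01  0.02]   now-frame [-0.16  0.01 -0.02] yaw-> -130.6
```

Request:
arm_command(
  series=[
    [[0,0,0,-0.2,0,0,1],[0,0,0,0,0,0,0],[0,0,0,0,0,0,0],[0,0,0,0,0,0,0],[0,0,0,0,0,0,0],[0,0,0,0,0,0,0],[0,0,0,0,0,0,0],[0,0,0,0,0,0,0],[0,0,0,0,0,0,0],[0,0,0,0,0,0,0]],
  ],
  newtons=40,
)

```text
time: 33.3
tool_pos: [0.444, 0.3344, 0.0376]
tcp_rot: [0.557, 1.498, -0.557]
wrist_force: [0.3, -0.2, -1.6]
width: 0.529
```

```bash
python3 go.py .4434 .3343 .036 49.4
```

```text
t 33.3 pos [0.444  0.3344 0.0376] x [ 0.001  0.    -1.   ] y [0.653 0.757 0.001] jaw yaw 49.21 q [ 0.6   0.27  2.04  0.    0.83 -0.26] F [ 0.3 -0.2 -1.6] w 0.529
turn [-0.003  0.    -0.001] shift cm (after turn) [ 0.16 -0.05 -0.03]   now-frame [ 0.16 -0.05 -0.03] yaw-> 49.4
turn [ 3.138e+00 -1.000e-03 -0.000e+00] shift cm (after turn) [0.16 0.05 0.03]   now-frame [ 0.16 -0.05 -0.03] yaw-> -130.6
```

Request:
arm_command(
  series=[
    [[0,0,0,-0.4,0,0,0],[0,0,0,-1.5,0,0,0],[0,0,0,-3,0,0,0],[0,0,0,-4,0,0,0],[0,0,0,-4,0,0,0],[0,0,0,-3,0,0,0],[0,0,0,-1,0,0,0],[0,0,0,-0.5,0,0,0]],
  ],
)

```text
time: 34.1
tool_pos: [0.4428, 0.3336, 0.2224]
tcp_rot: [0.557, 1.498, -0.557]
wrist_force: [-0.4, 0.8, -1.6]
width: 0.533
```

```bash
python3 go.py .4195 -.3388 .2 57.2
```

```text
t 34.1 pos [0.4428 0.3336 0.2224] x [-0. -0. -1.] y [ 0.653  0.757 -0.   ] jaw yaw 49.21 q [ 0.6   0.06  1.9   0.    1.18 -0.26] F [-0.4  0.8 -1.6] w 0.533
turn [-0.139 -0.     0.   ] shift cm (after turn) [  2.24 -57.78  34.47]   now-frame [  2.25 -52.43  42.17] yaw-> 57.2
turn [3.002e+00 1.000e-03 0.000e+00] shift cm (after turn) [  2.24  57.78 -34.47]   now-frame [  2.25 -52.43  42.17] yaw-> -122.8
```

Request:
arm_command(
  series=[
    [[0,0,0,0,-1.2,1,0],[0,0,0,0,-2.4,2,0],[0,0,0,0,-3.1,2.5,0],[0,0,0,0,-3.5,2.8,0],[0,0,0,0,-3.5,2.8,0],[0,0,0,0,-3.5,2.8,0],[0,0,0,0,-3.5,2.8,0],[0,0,0,0,-3.5,2.8,0],[0,0,0,0,-3.5,2.8,0],[0,0,0,0,-3.5,2.8,0]],
  ],
)

```text
time: 35.1
tool_pos: [0.416, -0.0823, 0.2063]
tcp_rot: [0.539, 1.525, -0.562]
wrist_force: [0.6, -0.3, -0.9]
width: 0.535
```

```bash
python3 go.py .4195 -.3388 .2 57.2
```

```text
t 35.1 pos [ 0.416  -0.0823  0.2063] x [-0.027 -0.005 -1.   ] y [ 0.644  0.764 -0.022] jaw yaw 49.87 q [-0.24 -0.17  2.15 -0.01  1.19 -1.11] F [ 0.6 -0.3 -0.9] w 0.535
turn [-0.128 -0.019  0.021] shift cm (after turn) [  0.63 -21.37  14.19]   now-frame [  0.75 -19.37  16.82] yaw-> 57.2
turn [3.013 0.031 0.029] shift cm (after turn) [  0.63  21.37 -14.19]   now-frame [  0.75 -19.37  16.82] yaw-> -122.8
```

Request:
arm_command(
  series=[
    [[-0.01,-0.019,0.021,0,-3.4,2.8,0],[-0.02,0,0,0,-3.4,2.8,0],[-0.02,0,0,0,-3.4,2.8,0],[-0.02,0,0,0,-3.2,2.4,0],[-0.02,0,0,0,-2.4,1.8,0],[-0.02,0,0,0,-1.5,1.1,0],[-0.01,0,0,0,-0.8,0.6,0],[0,0,0,0,-0.3,0.2,0],[0,0,0,0,0,0,0]],
  ],
)

```text
time: 36.0
tool_pos: [0.3978, -0.3277, 0.1873]
tcp_rot: [0.468, 1.551, -0.457]
wrist_force: [-0.7, 0.5, -1.7]
width: 0.532
```

```bash
python3 go.py .4195 -.3388 .15 57.2;python3 wr.py 10
```

```text
t 36.0 pos [ 0.3978 -0.3277  0.1873] x [-0.026  0.015 -1.   ] y [ 0.554  0.832 -0.002] jaw yaw 56.33 q [-0.73  0.03  1.99 -0.01  1.14 -1.71] F [-0.7  0.5 -1.7] w 0.532
turn [-0.015 -0.03   0.002] shift cm (after turn) [3.73 0.24 2.43]   now-frame [3.66 0.29 2.54] yaw-> 57.2
turn [3.126e+00 3.000e-03 4.700e-02] shift cm (after turn) [ 3.73 -0.24 -2.43]   now-frame [3.66 0.29 2.54] yaw-> -122.8
```

View pics/w10.png

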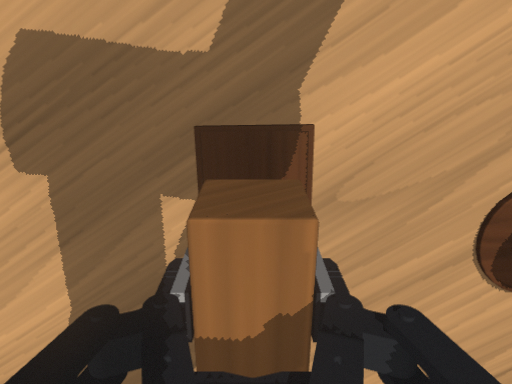

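Request:
arm_command(
  series=[
    [[-0.015,-0.03,0.002,1,0.3,1.5,0],[0,0,0,1.2,0,0.7,0],[0,0,0,0.8,0,0.2,0],[0,0,0,0.4,0,0,0],[0,0,0,0,0,0,0],[0,0,0,0,0,0,0]],
  ],
)

```text
time: 36.65
tool_pos: [0.4194, -0.3329, 0.1504]
tcp_rot: [0.447, 1.529, -0.443]
wrist_force: [0.2, -0.7, -1.4]
width: 0.536
```

```bash
python3 go.py .4195 -.3388 .0386 57.2
```

```text
t 36.65 pos [ 0.4194 -0.3329  0.1504] x [-0.003  0.004 -1.   ] y [0.538 0.843 0.001] jaw yaw 57.48 q [-0.72  0.09  2.    0.    1.05 -1.72] F [ 0.2 -0.7 -1.4] w 0.536
turn [ 0.005 -0.005 -0.001] shift cm (after turn) [11.18 -0.49  0.33]   now-frame [11.17 -0.51  0.38] yaw-> 57.2
turn [-3.137e+00  2.000e-03 -7.000e-03] shift cm (after turn) [11.18  0.49 -0.33]   now-frame [11.17 -0.51  0.38] yaw-> -122.8
```

Request:
arm_command(
  series=[
    [[0.003,-0.005,-0.001,0.5,-0.4,0.3,0],[0,0,0,1.5,-0.1,0,0],[0,0,0,2,0,0,0],[0,0,0,1.5,0,0,0],[0,0,0,0.8,0,0,0],[0,0,0,0.4,0,0,0],[0,0,0,0.2,0,0,0]],
  ],
)

```text
time: 37.35
tool_pos: [0.4192, -0.3406, 0.0775]
tcp_rot: [0.447, 1.521, -0.449]
wrist_force: [-0.2, -0.7, -1.4]
width: 0.533
```

```bash
python3 go.py .4195 -.3388 .0386 57.2
```

```text
t 37.35 pos [ 0.4192 -0.3406  0.0775] x [ 0.003 -0.002 -1.   ] y [ 0.541  0.841 -0.001] jaw yaw 57.21 q [-0.73  0.19  2.05  0.    0.9  -1.73] F [-0.2 -0.7 -1.4] w 0.533
turn [0.    0.004 0.001] shift cm (after turn) [ 3.89  0.17 -0.08]   now-frame [ 3.89  0.17 -0.09] yaw-> 57.2
turn [-3.141e+00 -1.000e-03  6.000e-03] shift cm (after turn) [ 3.89 -0.17  0.08]   now-frame [ 3.89  0.17 -0.09] yaw-> -122.8
```

Request:
arm_command(
  series=[
    [[0,0.004,0.001,0.5,0.15,-0.05,0],[0,0,0,0.8,0,0,0],[0,0,0,0.9,0,0,0],[0,0,0,0.6,0,0,0],[0,0,0,0.3,0,0,0],[0,0,0,0.15,0,0,0]],
  ],
)

```text
time: 37.95
tool_pos: [0.4208, -0.3399, 0.0437]
tcp_rot: [0.448, 1.522, -0.449]
wrist_force: [-0.3, 0.2, -1.2]
width: 0.534
```

```bash
python3 go.py .4195 -.3388 .0386 57.2
```

```text
t 37.95 pos [ 0.4208 -0.3399  0.0437] x [ 0.002 -0.001 -1.   ] y [0.541 0.841 0.   ] jaw yaw 57.22 q [-0.73  0.24  2.07  0.    0.83 -1.72] F [-0.3  0.2 -1.2] w 0.534
turn [ 0.     0.002 -0.   ] shift cm (after turn) [ 0.51  0.02 -0.17]   now-frame [ 0.51  0.02 -0.17] yaw-> 57.2
turn [-3.141  0.     0.004] shift cm (after turn) [ 0.51 -0.02  0.17]   now-frame [ 0.51  0.02 -0.17] yaw-> -122.8
```

Request:
arm_command(
  series=[
    [[0,0.002,0,0.15,0,-0.15,0],[0,0,0,0.2,0,0,0],[0,0,0,0.1,0,0,0],[0,0,0,0.05,0,0,0]],
  ],
)

```text
time: 38.35
tool_pos: [0.4197, -0.3392, 0.0385]
tcp_rot: [0.448, 1.523, -0.448]
wrist_force: [-0.9, -0.2, -1.3]
width: 0.536
```

```bash
python3 go.py .4195 -.3388 .0386 57.2
```

```text
t 38.35 pos [ 0.4197 -0.3392  0.0385] x [ 0.001 -0.    -1.   ] y [0.541 0.841 0.   ] jaw yaw 57.22 q [-0.73  0.24  2.07  0.    0.83 -1.72] F [-0.9 -0.2 -1.3] w 0.536
turn [ 0.     0.001 -0.   ] shift cm (after turn) [-0.01  0.03 -0.04]   now-frame [-0.01  0.03 -0.04] yaw-> 57.2
turn [-3.141e+00  0.000e+00  1.000e-03] shift cm (after turn) [-0.01 -0.03  0.04]   now-frame [-0.01  0.03 -0.04] yaw-> -122.8
```

Request:
arm_command(
  series=[
    [[0,0,0,0.1,0,0,0],[0,0,0,0.1,0,0,0]],
  ],
)

```text
time: 38.55
tool_pos: [0.4198, -0.3393, 0.0384]
tcp_rot: [0.448, 1.524, -0.448]
wrist_force: [-3.1, 2.3, 8.1]
width: 0.533
```

Request:
arm_command(
  series=[
    [[0,0,0,0,0,0,0],[0,0,0,0,0,0,1],[0,0,0,0,0,0,1],[0,0,0,0,0,0,1],[0,0,0,0,0,0,1],[0,0,0,0,0,0,1],[0,0,0,-0.5,0,0,1],[0,0,0,-1.5,0,0,1],[0,0,0,-3,0,0,1],[0,0,0,-4,0,0,1]],
  ],
)

```text
time: 39.55
tool_pos: [0.4167, -0.3367, 0.1275]
tcp_rot: [0.453, 1.533, -0.445]
wrist_force: [0.6, -0.4, 0.6]
width: 0.997
```

Request:
arm_command(
  series=[
    [[0,0,0,-4,0,0,1],[0,0,0,-4,0,0,1],[0,0,0,-2,0,0,1],[0,0,0,-1,0,0,1],[0,0,0,0,0,0,1]],
  ],
)

```text
time: 40.05
tool_pos: [0.42, -0.3395, 0.2551]
tcp_rot: [0.446, 1.517, -0.45]
wrist_force: [0.8, 0.2, 0.1]
width: 1.0
```

```bash
python3 go.py; python3 wr.py 11;python3 - <<'E'
from fit import *
z=np.load("w11.npz");P=z["P"]
for k,c,R_,lo,hi in[("off",(.42,-.339),.06,.04,.065),("obl",(.4195,-.3388),.11,.0045,.012)]:
    Q=P[near(P,c,R_)&(P[:,2]>lo)&(P[:,2]<hi)]
    if len(Q)>4:print(k,len(Q),"rect",*rect(Q),np.percentile(Q[:,2],[5,50,95]))
for n in("scene","side"):
    p,d=bot.read_camera(n);cv2.imwrite(f"pics/{n}9.png",p)
    P,C,_=cloud(n,p,d)
    for k,c,R_,lo,hi in[("pot",(.608,-.129),.05,.05,.08),("off",(.42,-.339),.06,.046,.065),("peg",(.591,.139),.03,.08,.1),("turq",(.571,.006),.03,.065,.09),("red",(.45,.166),.06,.04,.06)]:
        Q=P[near(P,c,R_)&(P[:,2]>lo)&(P[:,2]<hi)]
        if len(Q)>4:print(n,k,len(Q),"rect",*rect(Q),np.median(Q[:,2]))
E
```

```text
t 40.05 pos [ 0.42   -0.3395  0.2551] x [ 0.005 -0.005 -1.   ] y [ 0.541  0.841 -0.001] jaw yaw 57.22 q [-0.73  0.    1.89  0.    1.24 -1.72] F [0.8 0.2 0.1] w 1.0
off 3554 rect [ 420.5 -338.4] [46.1 74.9] 57.0 [0.051814   0.05335894 0.0545127 ]
obl 7827 rect [ 419.6 -338.3] [106.2 139.9] 57.2 [0.00472761 0.00589106 0.00908106]
scene pot 262 rect [ 606.6 -129.7] [57.8 55.7] 59.5 0.05265854569998735
scene off 403 rect [ 419.8 -340.6] [45.6 77.9] 56.7 0.05198553400655792
scene peg 44 rect [591.6 135.4] [24.7 20.6] 32.5 0.08546145975946495
scene turq 73 rect [571.2   3. ] [25.5 25.5] 7.8 0.0749731883241519
scene red 205 rect [449.1 165.1] [77.1 48.9] 83.9 0.046069631701895264
side pot 201 rect [ 606.7 -127.3] [56.8 57.2] 73.7 0.0537911143454054
side off 239 rect [ 419.7 -337.4] [49.1 77.5] 56.5 0.05420633128491248
side peg 121 rect [589.9 141.1] [25.4 24.5] 73.4 0.08878946021259093
side turq 101 rect [569.2   7.9] [26.3 24.9] 75.4 0.07610495348441876
side red 727 rect [449.  168.5] [76.3 46.2] 85.9 0.04913086642735176
```

View pics/w11.png

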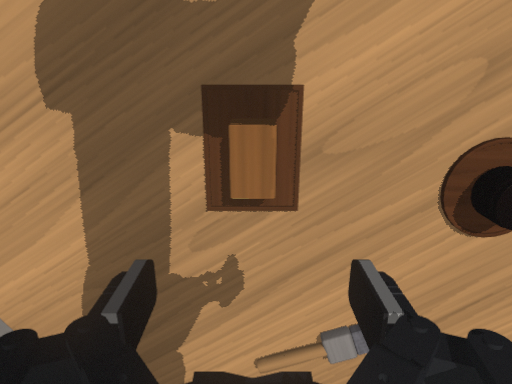

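View pics/scene9.png

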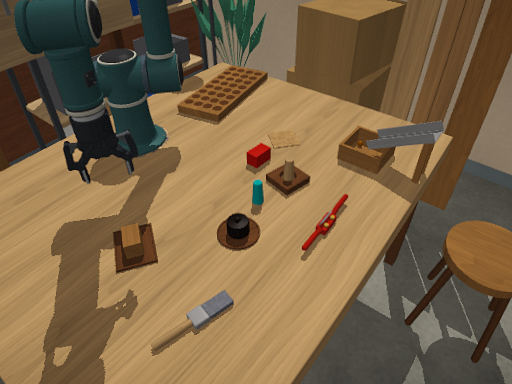

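The scene shows the offcut in the oblong tray at (134,243), the pot in the round tray at (238,228), and the peg in the block at (289,172). The cork pad is empty, the bystanders and decoys are where they were, and the arm is clear.

```bash
python3 -c "
from workcell import bot
print(bot.finish_job())"
```

```text
the job is handed in; nothing more can be done
None
```

All three pieces are home and the job is handed in, at about 40 s of the 120 s allowed. I lifted the offcut onto the cork pad. Then I put the peg in the bored block, the pot in the round tray, and the offcut in the oblong tray.

My last checks with the wrist camera:

| Piece | Distance from centre of its home | Other |
|---|---|---|
| Pot | about 1 mm | upright |
| Offcut | about 1 mm | length within 0.2° of the tray's |
| Peg | about 2 mm from the hole's centre | upright, top at 88 mm, so it sits on the hole's floor |

- **Other things on the bench:** both decoys measured unmoved. The spokeshave and the brush look unmoved in the picture, though I did not measure them again.
- **Forces:** the highest wrist force I read was about 10 N, while setting the peg down.
- **Disagreement:** the scene and side cameras differ from the wrist camera by up to about 5 mm, most for the peg. That is partly because they see only part of the tops, so I relied on the wrist camera.

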